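# Pry the split retaining ring out of the bearing housing

### The arm

A 6-joint arm with a two-finger parallel gripper is mounted at the origin on the work surface; the furniture and walls round the work are solid. World frame = base frame: x ahead of the robot, y to its left, z up, the work surface at z = 0. Lengths are in m, angles in rad, forces in N, time in s.
With the tool pointing down it reaches from about 0.4 to 0.925 m from the base axis. Payload 3.4 kg.
Tool frame: the origin (TCP) lies at the very end of the fingers, on their centre line; the grasp point (between the pads) lies 19 mm behind it; z points along the fingers, y is the line along which they close (so a half turn about z gives the same grasp; the last joint's range is limited). The gripper opens to 85 mm and grips with 20 to 120 N. Pads are 22 mm wide; open, the fingers measure 114 mm over their backs; the gripper's body (76 mm by 85 mm) begins 54 mm behind the grasp point. The pads swing forward as they close: fully open they stand 13 mm farther back than shut.
Start: joints at [-1.196, 0.307, 1.506, -0, 1.328, -0.073], TCP at [0.249, -0.518, 0.231] pointing down, gripper open.
Joint ranges: [-3.12, 3.12], [-1.05, 2.28], [0.14, 2.33], [-1.42, 4.57], [0.1, 2.73], [-2.68, 2.68]. Speed limits (rad/s): [2.57, 2.57, 3.14, 3.14, 3.14, 3.14].

### API

Orientations are given as a rotation vector (axis times angle).
In Python, from bench import env gives the robot as it stands.
- The arm moves only by the tool play_rows, never from a script. Its argument "series" is a list of rows, each a list of 5 numbers: the shift along the tool's x, y, z in units of 75 cm (1.0 is 75 cm), then the turn about the tool's z in units of 60 degrees (1.0 is 60 degrees), then the finger opening in mm, from 0 to 85.4. A call has 1 to 5 rows; each row is the pose to reach, as a shift and turn from the pose commanded when the call began, along the tool's axes at that moment; what a row does not reach only later rows make up. A row lasts 1/8 s, in which the tool goes at most 62.5 mm and 10.7 degrees, less where a joint would pass 70% of its speed; a pose out of reach is approached as far as the arm can. A call with a number of a shift or a turn outside -1 to 1 is refused whole. A call with a gripper value outside its range is refused whole. The fingers move at their own pace and stop on an object; "squeeze" is the grip in N (left out, the last holds). Time passes only in rows, so rows that repeat a pose let the fingers close. It gives the time, the measured TCP pose, the force, the opening and the grip force at its end, in the units of the state.
- env.get_obs(): the state, without advancing time (a new reading comes with each control period).
- env.get_image(name): name is "side" or "top"; returns a dict with "pixels" (420x560x3 uint8, red, green, blue), "intrinsics" (3x3 intrinsics, pixels), "k1" (the pictures are not rectified: a ray, as slopes to the right and down, at radius r is drawn at 1 + k1 r^2 times it, then the intrinsics apply), "rvec" (rotation vector, rad) and "tvec" (3), from world to camera coordinates, as OpenCV has them. Camera axes: x right, y down, z forward; pixel columns grow to the right and rows downward; lengths in m; the calibration is good to about 2 mm. A picture is of the moment at which its call begins. There is no depth.
- env.job_done(): hands the job in; it is judged then, once.
The state is a dict: "clock": time; "joint_positions": joint angles; "dq": joint speeds; "effort": joint torques, N m; "position": TCP position; "orientation": TCP orientation; "ft_force": force on the tool from outside, world axes, zero at the start; "torque": the same for the moment, N m; "width": opening from 0.0 (shut) to 1.0 (fully open); "grip_force": force on a finger pad.
Only numpy, scipy, OpenCV 4.12 (cv2) and the standard library are available. Lean on these libraries where they do the work, as an engineer would, in place of code of your own. Each camera call takes 0.05 s, during which the arm holds its last target. There are 200 camera calls.

### The job

Take the split retaining ring out of the bearing housing: with the tip of the pick under the ring's end at the pry pocket, lift that end up past the spring keeper, then lay the ring flat on the bench clear of the housing. Leave the pick lying on the bench too. Do not touch the ring with the fingers while its end is still down in the groove, do not drop the ring, and leave the other things where they are.

Things in the scene. Friction and masses are not known exactly. Their poses are not given: they have to be found in the camera images.
- housing: Bearing housing bolted to the bench: plain grey drum 152 mm across, 50 mm high, on a round 184 mm foot flange. Origin on its axis at bench height, z up, own +x level towards the pry pocket. Flat top face at z = 50 mm with a round bore of radius 45 mm; the ring lies in it on a seat 10 mm below the face. The bench is clear for 0.2 m to its left (+y) up to the pick.
- pocket (a point): Point at face height, 40 mm from the housing's axis along its +x, above the ring's wire. The pry pocket is a closed slot along +x, 18 mm wide, from the bore out to 70 mm from the axis, floor 27 mm below the face; a 6 mm end wall beyond it rises to the face, so a straight pick must slope down 30 to 45 degrees to get under the ring. Inside the bore a shaft end stands within 21 mm of the axis.
- ring: Split retaining ring: plain steel wire 8 mm thick, open circle 88 mm over the outside, 70 g. Origin at the circle's centre in the wire's mid-plane, z normal to the ring, +x to the wire above the pocket. In the groove its origin is 44 mm above the bench (wire top 2 mm below the face). A block in the gap keeps it from turning. Flat on the bench its origin is 4 mm up.
- ring_end (a point): Centre of the wire at the ring's end beside the pocket, 20 degrees clockwise (from above) of the ring's +x; the gap of 40 degrees follows.
- ring_over_pocket (a point): Centre of the wire across the middle of the pocket, 40 mm from the ring's origin along its +x: the place to lift with the pick and later to grasp. Held up by the keeper the ring is tilted, and this point is about 58 mm above the bench, the wire's underside about 4 mm above the face, so fingers can straddle the wire.
- pick: Pick: straight steel needle 3.6 mm thick in a wooden handle, 192 mm long, 47 g, lying on the bench. Origin at bench height under its axis; +y runs to the tip at y = 96 mm. Handle from y = -96 to 4 mm, 17 mm wide and high; needle from 4 to 96 mm; axis 8.4 mm above the underside. The reamer near it has a thick black cone instead of a needle.
- pick_tip (a point): The tip of the pick's needle, on its axis.
- keeper (a joint): Angle of the spring keeper, a small steel finger hinged in a clevis on the face, 34 degrees anticlockwise (from above) of the pocket. 0: level, over the ring's wire. The rising ring swings it up (to 1.3 rad) against a light spring, about 2 N at the ring; once the wire over the pocket has risen about 25 mm it falls back to 0 beneath the ring and holds the ring up.
- keeper_tip (a point): Inner end of the keeper finger (10 mm wide, 4 mm thick): 41 mm from the housing's axis, 55 mm above the bench when level.
- reamer: Bystander: reamer with wooden handle and black cone, 222 mm long, lying on the bench to the left of the pick, nearer the robot.
- tape: Bystander: small roll of dark tape lying flat, 53 mm across, 19 mm high, in front of the housing to the left.
- frit_jar_3: Bystander: small jar with a red lid, 52 mm wide, 62 mm high, on the left of the pick.
- frit_jar_2: Bystander: small jar with a white lid, 48 mm wide, 74 mm high, on the left of the bench.
Mind the look-alikes: they are no part of the job. There is more than one size of the ring; the job needs the larger.

How it is judged:
On the way:
1. the ring's end, carried on the pick, is lifted out of the groove: its wire centre at least 4 mm above the housing's face (z of ring_over_pocket in the frame of housing above 0.054 m and contact force between pick and ring above 0.1 N), for 0.1 s.
At the end, for the whole second after the job is handed in: Ring flat on the bench (origin under 12 mm up, tilt under 0.15 rad), its centre over 130 mm from the housing's axis; pick lying on the bench (origin under 25 mm, tip under 30 mm up) over 100 mm from the housing's axis; both at rest (height (world z) of ring below 0.012 m and angle between ring's own z axis and vertical below 0.15 rad and horizontal distance between ring and housing above 0.13 m and linear speed of each of ring, pick below 0.02 m/s and height (world z) of pick below 0.025 m and height (world z) of pick_tip below 0.03 m and horizontal distance between pick and housing above 0.1 m); the robot touches nothing.
It fails at once if a finger touches the ring (over 1 N) while its end is still down in the groove (contact force between the fingers and ring above 1 N and z of ring_over_pocket in the frame of housing below 0.05 m and horizontal distance between ring and housing below 0.012 m).
It fails at once if the ring is dropped: it falls free, faster than 0.9 m/s (a fall of about 4 cm) (contact force between the fingers and ring below 0.05 N and linear speed of ring above 0.9 m/s).
It fails at once if a bystander (reamer, tape, the loose jars with the white and the red lid) is moved more than 30 mm (distance of any of reamer, tape, frit_jar_2, frit_jar_3 from where it was at the start of the episode above 0.03 m).
It also fails if it takes over 64 s, if anything falls off the work surface, if the arm or the gripper's body presses on something with over 40 N, if the wrist force passes 120 N, or if a joint passes its speed limit or range.

## Working session

There is one attempt and no reset: what is moved stays moved. The work goes in short steps, Python scripts to look and compute and a tool call to move; the robot and the scene stay as the last step left them, time stands still between calls to the robot, and variables do not carry over. Pictures are saved under pics/ and viewed, at most 10 in all, crops included, and the job is handed in when it is done.

Besides the shell and the picture viewer there is one more tool, called as name(argument=value, ...), one argument or row to a line, values as JSON. play_rows: Moves the arm, as the interface text tells. Its arguments: {"type":"object","properties":{"series":{"type":"array"},"squeeze":{"type":"number"}},"required":["series"]}

```bash
ls; mkdir -p pics
python3 - <<'E'
from bench import env
import cv2
for n in ("top","side"):
    d=env.get_image(n); cv2.imwrite(f"pics/{n}0.png",d["pixels"][:,:,::-1])
    print(n,d["intrinsics"],d["k1"],d["rvec"],d["tvec"])
print(env.get_obs())
E
```

```text
pics
top [[530.15955479   0.         286.61523424]
 [  0.         530.15955479 210.67601815]
 [  0.           0.           1.        ]] 0.04368214308134687 [ 2.12480805 -2.17708505  0.14308464] [0.00622344 0.39166489 1.25575731]
side [[413.08323926   0.         279.51431699]
 [  0.         413.08323926 208.90707319]
 [  0.           0.           1.        ]] -0.026175445026903405 [ 2.0787421  -0.3190075   0.17551588] [-0.39149119  0.12915735  1.03395239]
{'clock': 0.1, 'joint_positions': array([-1.19649306e+00,  3.07497391e-01,  1.50756925e+00, -3.38410136e-05,
        1.32842132e+00, -7.34943585e-02]), 'dq': array([-0.00041052, -0.00248244, -0.00344058, -0.00066826,  0.00147333,
       -0.00017246]), 'effort': array([ 3.81293949e-04, -4.58527529e+01, -2.52607548e+01, -4.37040296e-05,
        5.55858744e-03,  1.17610796e-05]), 'position': array([ 0.24869576, -0.51771447,  0.23046363]), 'orientation': array([-3.06135076e+00, -6.97134097e-01,  4.96802276e-04]), 'ft_force': array([ 0.07800847, -0.55716224,  0.93460787]), 'torque': array([-0.05938889,  0.02573177, -0.01137357]), 'grip_force': 0.0, 'width': 1.0009756824981184}
```

View pics/top0.png

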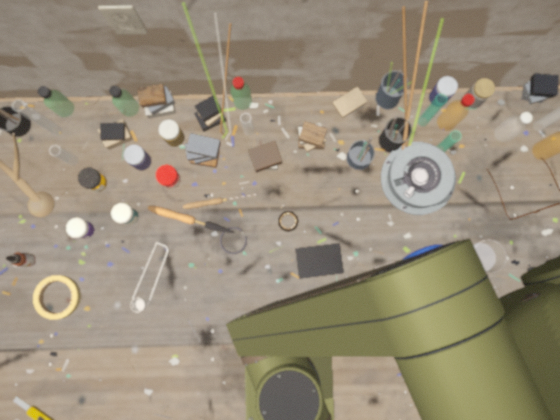

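View pics/side0.png

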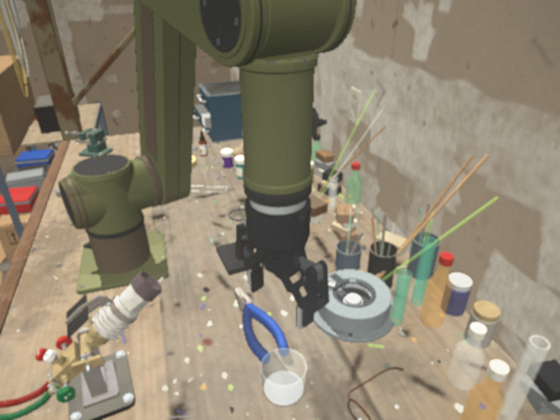

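```bash
cat > h.py <<'E'
from bench import env
import cv2, numpy as np
def cam(n):
    return env.get_image(n)
def ray(d,uv):
    K=d["intrinsics"];x=(np.array(uv,float)-K[:2,2])/[K[0,0],K[1,1]]
    R=cv2.Rodrigues(np.array(d["rvec"]))[0];r=x.copy()
    for _ in range(10): r=x/(1+d["k1"]*(r@r))
    return -R.T@np.array(d["tvec"]), R.T@np.append(r,1)
def plane(d,uv,z):
    c,v=ray(d,uv); return c+v*(z-c[2])/v[2]
def two(d1,u1,d2,u2):
    c1,v1=ray(d1,u1);c2,v2=ray(d2,u2)
    s=np.linalg.lstsq(np.c_[v1,-v2],c2-c1,rcond=None)[0]
    p,q=c1+s[0]*v1,c2+s[1]*v2
    return (p+q)/2,np.linalg.norm(p-q)
def proj(d,P):
    R=cv2.Rodrigues(np.array(d["rvec"]))[0];p=R@np.array(P,float)+np.array(d["tvec"]);x=p[:2]/p[2]
    x=x*(1+d["k1"]*(x@x));K=d["intrinsics"];return x*[K[0,0],K[1,1]]+K[:2,2]
def crop(d,u0,v0,w,h,s,name):
    cv2.imwrite("pics/"+name,cv2.resize(d["pixels"][v0:v0+h,u0:u0+w,::-1],None,fx=s,fy=s,interpolation=cv2.INTER_CUBIC))
E
python3 - <<'E'
from h import *
d=cam("top"); im=d["pixels"]
a=cv2.resize(im[130:225,370:470,::-1],None,fx=6,fy=6,interpolation=cv2.INTER_CUBIC)[:,:,:]
b=cv2.resize(im[180:240,145:270,::-1],None,fx=4.8,fy=4.8,interpolation=cv2.INTER_CUBIC)
a=cv2.resize(im[135:220,375:463,::-1],(480,464)[0:2],interpolation=cv2.INTER_CUBIC)
crop(d,145,178,125,70,6,"pick.png"); crop(d,375,132,88,88,6,"hous.png")
for uv in [(418,178),(155,208),(184,205),(255,197),(288,220)]: print(uv,plane(d,uv,0.01))
print(plane(d,(418,178),.05))
E
```

```text
(418, 178) [ 0.46711208 -0.32850553  0.01      ]
(155, 208) [0.40841273 0.31845647 0.01      ]
(184, 205) [0.4141105  0.24775721 0.01      ]
(255, 197) [0.42973161 0.07357638 0.01      ]
(288, 220) [ 0.37084514 -0.00612629  0.01      ]
[ 0.45942796 -0.31839474  0.05      ]
```

View pics/pick.png

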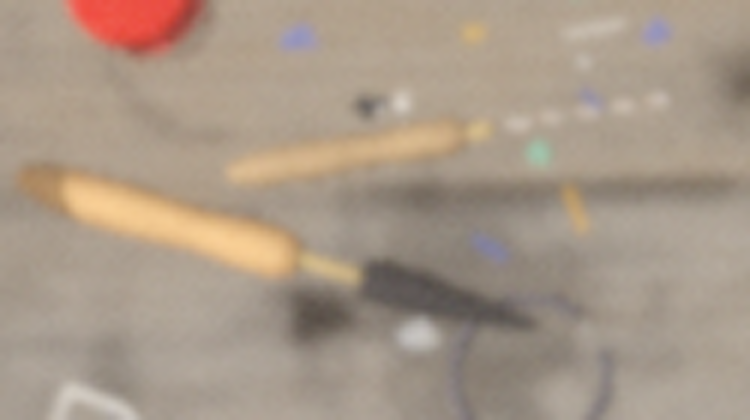

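View pics/hous.png

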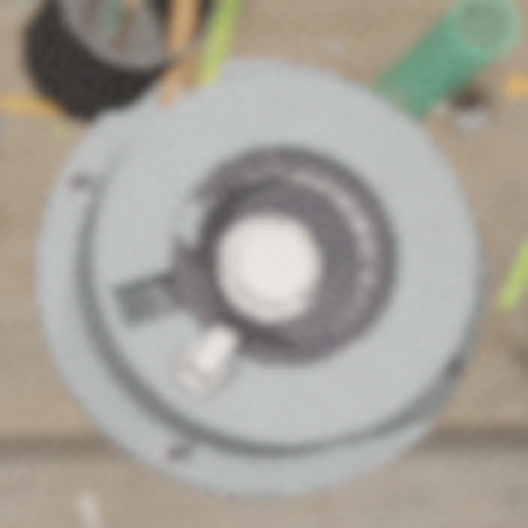

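Run:
```python
from h import *
d=cam("top")
c=plane(d,(375+285.5/6,132+254.5/6),.05)
g=lambda x,y,z,u0,v0:plane(d,(u0+x/6,v0+y/6),z)
print("C",c)
for p in [(92,255),(480,255),(286,58),(286,452)]: print(np.linalg.norm(g(*p,.05,375,132)-c))
e=g(118,303,.05,375,132); m=g(160,292,.05,375,132);v=e-c;print("pocket",np.linalg.norm(v),np.degrees(np.arctan2(v[1],v[0])),np.degrees(np.arctan2(*(m-c)[[1,0]])))
k=g(208,358,.055,375,132)-c;print("keeper",np.linalg.norm(k[:2]),np.degrees(np.arctan2(k[1],k[0])))
b=g(228,171,.0084,145,178);t=g(666,98,.0084,145,178);v=t-b
print("pick",b,t,np.linalg.norm(v),np.degrees(np.arctan2(v[1],v[0])))
h=g(466,135,.0084,145,178);print("hand front",h,np.linalg.norm(h-b))
R=cv2.Rodrigues(np.array(env.get_obs()["orientation"]))[0];print(R)
```

```text
C [ 0.46783259 -0.32974496  0.05      ]
0.07661435224639751
0.0766565465018425
0.08022115362773401
0.0793620272146325
pocket 0.06959589265559284 104.8800826211706 105.36975997116177
keeper 0.053879320291101804 140.77683037021222
pick [0.41069256 0.2505085  0.0084    ] [0.43658163 0.071102   0.0084    ] 0.1812648260777203 -81.78867391695596
hand front [0.42321969 0.15325263 0.0084    ] 0.09805934002231703
[[ 9.01394285e-01  4.32998998e-01 -4.59200683e-04]
 [ 4.32999232e-01 -9.01393536e-01  1.16574211e-03]
 [ 9.08446368e-05 -1.24962682e-03 -9.99999215e-01]]
```

```bash
cat >> h.py <<'E'
def rows(*tg):
    "tg: (x,y,z,azimuth of tool y in deg)"
    o=env.get_obs();R=cv2.Rodrigues(np.array(o["orientation"]))[0];p=o["position"]
    a0=np.degrees(np.arctan2(R[1,1],R[0,1]))
    print("at",p.round(4),"az",round(a0,2),"F",np.round(o["ft_force"],1),"w",round(o["width"]*85.4,1),"grip",round(o["grip_force"],1),"t",round(o["clock"],2))
    for x,y,z,a in tg:
        s=R.T@(np.array([x,y,z])-p)/.75; t=-((a-a0+180)%360-180)/60
        print([round(v,4) for v in (*s,t)])
E
python3 -c "
from h import *
rows((.45,-.15,.25,-30),(.4237,.1604,.10,8.2))"
```

```text
at [ 0.2488 -0.518   0.2307] az -64.34 F [-0.1 -0.3 -0.2] w 85.2 grip 0.0 t 0.2
[np.float64(0.4543), np.float64(-0.3261), np.float64(-0.0253), np.float64(-0.5724)]
[np.float64(0.6018), np.float64(-0.7141), np.float64(0.1752), np.float64(-1.209)]
```

play_rows(
  series=[
    [0.454,-0.326,-0.025,-0.572,85],
    [0.454,-0.326,-0.025,-0.572,85],
    [0.454,-0.326,-0.025,-0.572,60],
    [0.454,-0.326,-0.025,-0.572,40],
    [0.454,-0.326,-0.025,-0.572,40],
  ],
)

```text
clock: 0.82
position: [0.3993, -0.2426, 0.2454]
orientation: [2.721, 1.57, 0.001]
ft_force: [1.0, 0.2, -0.5]
width: 0.471
grip_force: 0.0
```

```bash
python3 -c "
from h import *
rows((.45,-.15,.25,-30),(.4237,.1604,.10,8.2))"
```

```text
at [ 0.3993 -0.2426  0.2454] az -30.04 F [ 1.   0.2 -0.5] w 40.2 grip 0.0 t 0.82
[np.float64(0.1407), np.float64(-0.0033), np.float64(-0.0061), np.float64(-0.0006)]
[np.float64(0.4815), np.float64(-0.2409), np.float64(0.1938), np.float64(-0.6373)]
```

play_rows(
  series=[
    [0.48,-0.241,0.0,-0.637,40],
    [0.48,-0.241,0.0,-0.637,40],
    [0.48,-0.241,0.0,-0.637,40],
    [0.48,-0.241,0.1,-0.637,40],
    [0.48,-0.241,0.194,-0.637,40],
  ],
)

```text
clock: 1.45
position: [0.4176, 0.0527, 0.1866]
orientation: [2.052, 2.373, 0.006]
ft_force: [1.6, 0.2, -0.3]
width: 0.471
grip_force: 0.0
```

play_rows(
  series=[
    [0,0,0,0,40],
    [0,0,0,0,40],
  ],
)

```text
clock: 1.7
position: [0.4162, 0.0504, 0.1858]
orientation: [2.055, 2.376, -0.001]
ft_force: [0.6, -0.6, 0.6]
width: 0.466
grip_force: 0.0
```

```bash
python3 -c "
from h import *
rows((.4237,.1604,.10,8.2),(.4237,.1604,.004,8.2))
for n in('top','side'):
  d=cam(n);u=proj(d,(.4237,.1604,.02)).astype(int);print(n,u);crop(d,max(0,u[0]-60),max(0,u[1]-50),120,100,6,n+'1.png')
d=cam('top')
d2=cam('side')
A=cv2.imread('pics/top1.png');B=cv2.imread('pics/side1.png');h=min(A.shape[0],B.shape[0])
cv2.imwrite('pics/c1.png',cv2.resize(np.hstack([A[:h],B[:h]]),(800,int(h*800/(A.shape[1]+B.shape[1])))))"
```

```text
at [0.4162 0.0504 0.1858] az 8.27 F [ 0.6 -0.6  0.6] w 39.8 grip 0.0 t 1.7
[np.float64(0.1438), np.float64(0.0311), np.float64(0.1143), np.float64(0.0012)]
[np.float64(0.1439), np.float64(0.0311), np.float64(0.2423), np.float64(0.0012)]
top [219 199]
side [268 199]
```

View pics/c1.png

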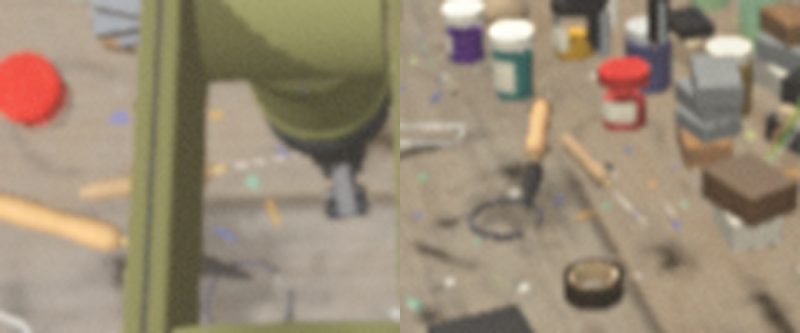

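The crop shows the pick (thin needle, left half about (80–280, 155–190)) apart from the reamer (black cone, (0–250, 200–270)). The needle tool fits the description, so I am going for it.

play_rows(
  series=[
    [0.144,0.031,0.114,0,40],
    [0.144,0.031,0.114,0,40],
    [0.144,0.031,0.2,0,40],
    [0.144,0.031,0.235,0,40],
    [0.144,0.031,0.235,0,40],
  ],
)

```text
clock: 2.52
position: [0.4222, 0.1595, 0.0076]
orientation: [-2.057, -2.371, 0.007]
ft_force: [-0.3, 0.3, 0.6]
width: 0.47
grip_force: 0.0
```

```bash
python3 -c "
from h import *
rows((.4237,.1604,.004,8.2))
d=cam('side');u=proj(d,(.4237,.1604,.01));print(u)
crop(d,210,140,120,100,6,'s2.png')"
```

```text
at [0.4222 0.1595 0.0076] az 8.12 F [-0.3  0.3  0.6] w 40.1 grip 0.0 t 2.52
[np.float64(0.0009), np.float64(0.0022), np.float64(0.0048), np.float64(-0.0013)]
[268.27112779 201.87081044]
```

View pics/s2.png

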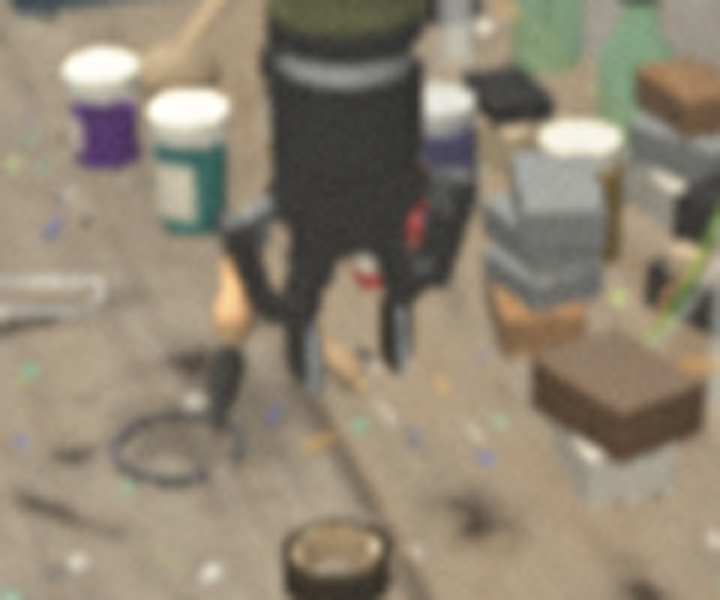

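The handle's front end, about (350,370), sits between the fingers at (310,370) and (400,350).

play_rows(
  series=[
    [0,0,0.005,0,10],
    [0,0,0.005,0,5],
    [0,0,0.005,0,5],
    [0,0,0.005,0,5],
    [0,0,0.005,0,5],
  ],
  squeeze=40,
)

```text
clock: 3.2
position: [0.4251, 0.1606, 0.0072]
orientation: [2.055, 2.373, 0.004]
ft_force: [0.1, -2.9, 8.3]
width: 0.182
grip_force: 39.9
```

play_rows(
  series=[
    [0,0,0.005,0,5],
    [0,0,0.0,0,5],
    [0,0,-0.08,0,5],
    [0,0,-0.15,0,5],
    [0,0,-0.15,0,5],
  ],
)

```text
clock: 3.82
position: [0.427, 0.1617, 0.1224]
orientation: [2.053, 2.37, 0.014]
ft_force: [-0.1, -0.6, -1.7]
width: 0.182
grip_force: 41.0
```

```bash
python3 -c "
from h import *
C=np.array([.468,-.330]);D=np.array([np.cos(np.radians(106)),np.sin(np.radians(106))])
for r in (.25,.22): print(C+r*D)
p=C+.25*D
rows((*p,.12,16))
d=cam('side');cv2.imwrite('pics/full.png',d['pixels'][:,:,::-1]);u=proj(d,env.get_obs()['position']);print(u)
d=cam('top');u2=proj(d,env.get_obs()['position']);print(u2)
"
```

```text
[ 0.39909066 -0.08968458]
[ 0.40735978 -0.11852243]
at [0.427  0.1617 0.1224] az 8.2 F [-0.1 -0.6 -1.7] w 15.5 grip 41.0 t 3.83
[np.float64(-0.3264), np.float64(-0.0846), np.float64(0.0019), np.float64(-0.13)]
[267.9559628  168.91312809]
[213.33291147 192.87351892]
```

play_rows(
  series=[
    [-0.326,-0.085,0.0,-0.13,5],
    [-0.326,-0.085,0.0,-0.13,5],
    [-0.326,-0.085,0.0,-0.13,5],
    [-0.326,-0.085,0.0,-0.13,5],
    [-0.326,-0.085,0.0,-0.13,5],
  ],
)

```text
clock: 4.55
position: [0.3938, -0.0941, 0.1168]
orientation: [-1.899, -2.5, 0.003]
ft_force: [0.0, 1.1, -1.1]
width: 0.183
grip_force: 40.9
```

```bash
cat >> h.py <<'E'
C=np.array([.468,-.330]);AZ=106
def P(r,z,t=0,az=None):
    "housing polar frame: r along pocket, t sideways"
    a=np.radians(AZ if az is None else az)
    return (*(C+r*np.array([np.cos(a),np.sin(a)])+t*np.array([-np.sin(a),np.cos(a)])),z,AZ-90)
def rt():
    a=np.radians(AZ);q=env.get_obs()["position"][:2]-C;D=np.array([np.cos(a),np.sin(a)])
    print("r",round(q@D,4),"t",round(float(D[0]*q[1]-D[1]*q[0]),4))
E
python3 -c "
from h import *
rt();rows(P(.20,.12),P(.195,.03),P(.18,.03))
d=cam('side');crop(d,200,200,200,150,4,'s3.png')
print(proj(d,P(.092+.0,.03)[:3]),proj(d,(*env.get_obs()['position'],)))
"
```

```text
r 0.2473 t 0.0063
at [ 0.3938 -0.0941  0.1168] az 15.56 F [ 0.   1.1 -1.1] w 15.6 grip 40.9 t 4.55
[np.float64(-0.0629), np.float64(0.0088), np.float64(-0.0044), np.float64(-0.0073)]
[np.float64(-0.0697), np.float64(0.0092), np.float64(0.1156), np.float64(-0.0073)]
[np.float64(-0.0897), np.float64(0.0094), np.float64(0.1156), np.float64(-0.0073)]
[325.01421661 275.70843378] [284.1737178  213.77000172]
```

View pics/s3.png

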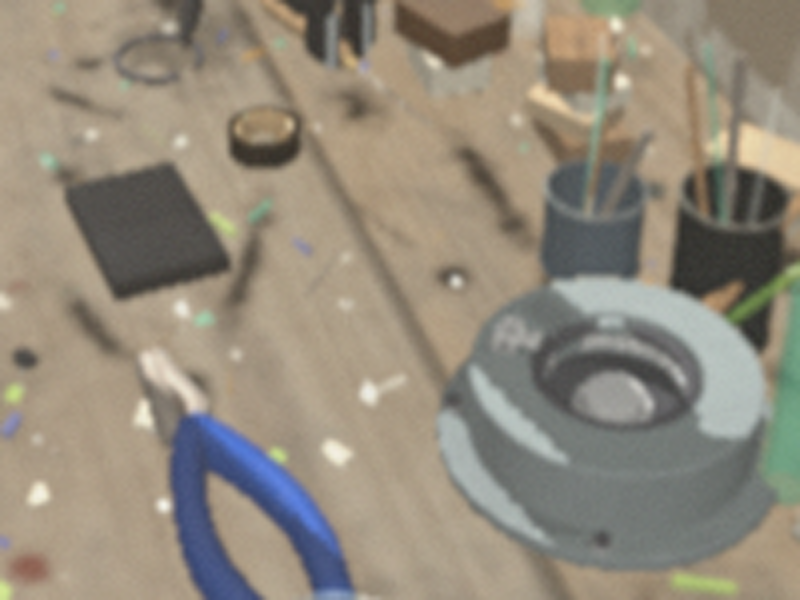

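play_rows(
  series=[
    [-0.067,0.009,0.0,-0.0073,5],
    [-0.067,0.009,0.06,-0.0073,5],
    [-0.067,0.009,0.109,-0.0073,5],
    [-0.067,0.009,0.109,-0.0073,5],
    [-0.067,0.009,0.109,-0.0073,5],
  ],
)

```text
clock: 5.22
position: [0.4159, -0.1357, 0.0366]
orientation: [-1.878, -2.517, 0.0]
ft_force: [-0.1, -0.1, -0.4]
width: 0.185
grip_force: 41.0
```

```bash
python3 -c "
from h import *
rt();rows(P(.174,.035),P(.1715,.0525),P(.167,.0695),P(.1595,.0855),P(.1515,.097))
d=cam('side')
print(proj(d,P(.092+.0,.03)[:3]),proj(d,P(.285,.035)[:3]),proj(d,P(.285,.07)[:3]))
d2=cam('top')
A=d['pixels'][170:300,240:380,::-1];B=d2['pixels'][130:260,300:440,::-1]
cv2.imwrite('pics/c4.png',cv2.resize(np.hstack([A,B]),(800,371),interpolation=cv2.INTER_CUBIC))
"
```

```text
r 0.2011 t -0.0034
at [ 0.4159 -0.1357  0.0366] az 16.54 F [-0.1 -0.1 -0.4] w 15.8 grip 41.0 t 5.22
[np.float64(-0.0362), np.float64(-0.0049), np.float64(0.0021), np.float64(0.009)]
[np.float64(-0.0395), np.float64(-0.005), np.float64(-0.0213), np.float64(0.009)]
[np.float64(-0.0454), np.float64(-0.005), np.float64(-0.0439), np.float64(0.009)]
[np.float64(-0.0554), np.float64(-0.0051), np.float64(-0.0653), np.float64(0.009)]
[np.float64(-0.0661), np.float64(-0.0053), np.float64(-0.0806), np.float64(0.009)]
[325.01421661 275.70843378] [278.29123915 234.32618916] [278.19263162 222.87025341]
```

View pics/c4.png

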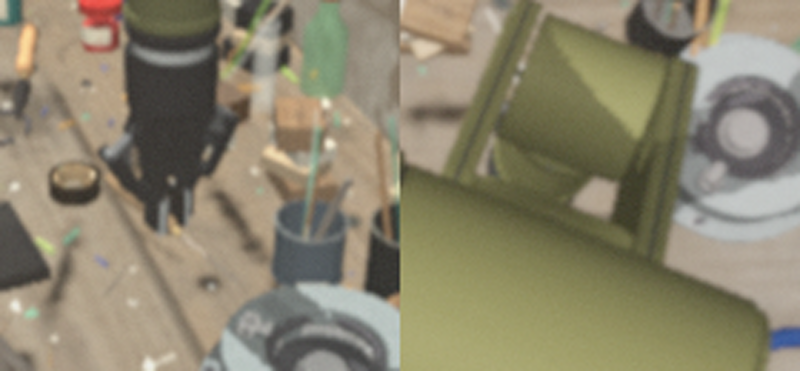

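play_rows(
  series=[
    [-0.036,-0.005,0.002,0.009,5],
    [-0.036,-0.005,0.002,0.009,5],
  ],
  squeeze=20,
)

```text
clock: 5.58
position: [0.4193, -0.1628, 0.0359]
orientation: [-1.894, -2.505, -0.002]
ft_force: [-1.9, 4.8, 2.1]
width: 0.181
grip_force: 40.5
```

```bash
python3 -c "
from h import *
rt();rows(P(.174,.035),P(.1715,.0525),P(.167,.0695),P(.1595,.0855),P(.1515,.097))"
```

```text
r 0.1741 t 0.0007
at [ 0.4193 -0.1628  0.0359] az 15.81 F [-1.9  4.8  2.1] w 15.5 grip 40.5 t 5.58
[np.float64(-0.0001), np.float64(0.001), np.float64(0.0013), np.float64(-0.0031)]
[np.float64(-0.0034), np.float64(0.001), np.float64(-0.0221), np.float64(-0.0031)]
[np.float64(-0.0094), np.float64(0.001), np.float64(-0.0448), np.float64(-0.0031)]
[np.float64(-0.0193), np.float64(0.0011), np.float64(-0.0661), np.float64(-0.0031)]
[np.float64(-0.03), np.float64(0.0011), np.float64(-0.0815), np.float64(-0.0031)]
```

play_rows(
  series=[
    [-0.002,0.001,-0.01,-0.003,5],
    [-0.004,0.001,-0.022,-0.003,5],
    [-0.006,0.001,-0.034,-0.003,5],
    [-0.01,0.001,-0.045,-0.003,5],
    [-0.01,0.001,-0.045,-0.003,5],
  ],
  squeeze=20,
)

```text
clock: 6.2
position: [0.4215, -0.1696, 0.0697]
orientation: [-1.889, -2.508, -0.001]
ft_force: [-1.2, 6.8, -0.5]
width: 0.184
grip_force: 37.7
```

```bash
python3 -c "
from h import *
rt();rows(P(.174,.035),P(.1715,.0525),P(.167,.0695),P(.1595,.0855),P(.1515,.097))
d=cam('side');im=d['pixels'].astype(int);h=cv2.cvtColor(d['pixels'],cv2.COLOR_RGB2HSV)
m=cv2.inRange(h,(8,90,120),(22,255,255))
n,l,s,c=cv2.connectedComponentsWithStats(m)
for i in range(1,n):
  if s[i,4]>8 and 240<c[i][0]<340 and 150<c[i][1]<280: print(s[i],c[i].round(1))
o=env.get_obs()['position'];zz=o[2]+.001
import math
rr=(o[:2]-C)@np.array([math.cos(math.radians(106)),math.sin(math.radians(106))])
for a in (0,10,20,30): print(a,proj(d,P(rr+.091*math.cos(math.radians(a)),zz+.091*math.sin(math.radians(a)))[:3]).round(1),proj(d,P(rr+.03*math.cos(math.radians(a)),zz+.03*math.sin(math.radians(a)))[:3]).round(1))
"
```

```text
r 0.167 t 0.0005
at [ 0.4215 -0.1696  0.0697] az 16.03 F [-1.2  6.8 -0.5] w 15.7 grip 37.7 t 6.2
[np.float64(0.0093), np.float64(0.0006), np.float64(0.0463), np.float64(0.0005)]
[np.float64(0.006), np.float64(0.0006), np.float64(0.0229), np.float64(0.0005)]
[np.float64(0.0), np.float64(0.0006), np.float64(0.0003), np.float64(0.0005)]
[np.float64(-0.0099), np.float64(0.0006), np.float64(-0.0211), np.float64(0.0005)]
[np.float64(-0.0206), np.float64(0.0006), np.float64(-0.0364), np.float64(0.0005)]
[327 152   7   6  28] [329.5 154.6]
[255 156  12  12  94] [261.1 161.8]
[246 178   7  19 100] [249.  187.1]
[261 212   5   3   9] [263.2 212.9]
0 [284.1 227.5] [298.3 239. ]
10 [284.4 222.4] [298.4 237.3]
20 [285.3 217.8] [298.8 235.8]
30 [286.9 213.9] [299.4 234.5]
```

play_rows(
  series=[
    [-0.004,0.0,-0.01,0,5],
    [-0.01,0.0,-0.021,0,5],
    [-0.016,0.0,-0.03,0,5],
    [-0.021,0.0,-0.036,0,5],
    [-0.021,0.0,-0.036,0,5],
  ],
  squeeze=20,
)

```text
clock: 6.88
position: [0.4277, -0.1869, 0.0963]
orientation: [1.888, 2.508, 0.0]
ft_force: [-0.0, 0.7, -1.0]
width: 0.188
grip_force: 36.9
```

```bash
python3 -c "
from h import *
rt();rows(P(.174,.1),P(.1575,.12))
d=cam('side')
crop(d,230,150,133,100,6,'s5.png')
import math
o=env.get_obs()['position'];zz=o[2]+.001
rr=(o[:2]-C)@np.array([math.cos(math.radians(106)),math.sin(math.radians(106))])
for a in (0,15,30,40):
  f=lambda s:((proj(d,P(rr+s*math.cos(math.radians(a)),zz+s*math.sin(math.radians(a)))[:3])-[230,150])*6).round()
  print(a,f(.091),f(0),f(-.101))
"
```

```text
r 0.1487 t -0.0007
at [ 0.4277 -0.1869  0.0963] az 16.05 F [-0.   0.7 -1. ] w 16.1 grip 36.9 t 6.88
[np.float64(0.0337), np.float64(-0.0009), np.float64(-0.0049), np.float64(0.0008)]
[np.float64(0.0117), np.float64(-0.0009), np.float64(-0.0316), np.float64(0.0008)]
0 [349. 430.] [484. 536.] [658. 671.]
15 [354. 383.] [484. 536.] [647. 725.]
30 [367. 345.] [484. 536.] [624. 763.]
40 [381. 326.] [484. 536.] [604. 779.]
```

View pics/s5.png

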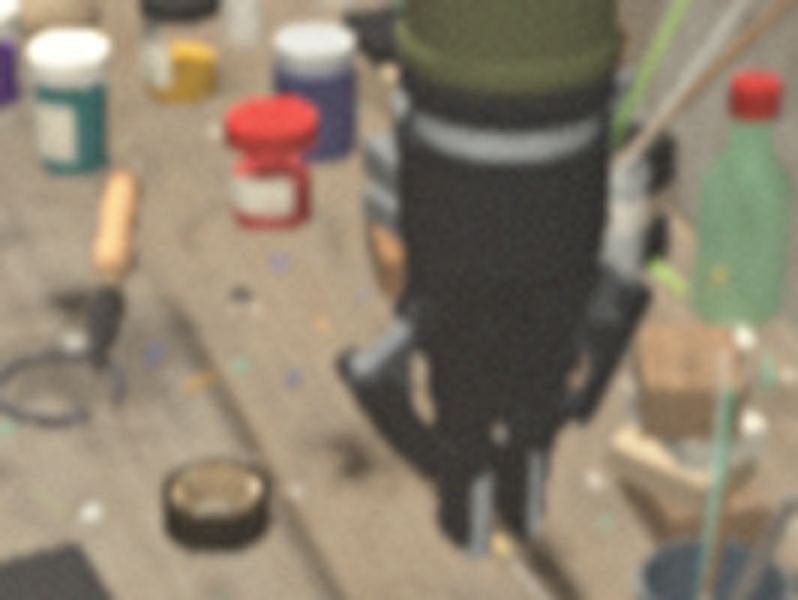

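play_rows(
  series=[
    [0.04,-0.001,-0.01,0,15],
    [0.056,-0.001,0.0,0,15],
    [0.056,-0.001,0.02,0,15],
    [0.056,-0.001,0.036,0,15],
    [0.056,-0.001,0.036,0,15],
  ],
  squeeze=20,
)

```text
clock: 7.55
position: [0.4137, -0.1455, 0.0674]
orientation: [-1.887, -2.508, 0.001]
ft_force: [0.1, -0.1, -1.2]
width: 0.188
grip_force: 36.9
```

play_rows(
  series=[
    [-0.01,0,0,0,15],
    [-0.013,0,0,0,15],
  ],
)

```text
clock: 7.8
position: [0.4182, -0.1562, 0.0691]
orientation: [1.889, 2.508, 0.0]
ft_force: [-0.2, -0.5, -0.5]
width: 0.184
grip_force: 36.9
```

```bash
python3 -c "
from h import *
rt();rows(P(.174,.07),P(.1575,.07))"
```

```text
r 0.1807 t -0.0001
at [ 0.4182 -0.1562  0.0691] az 16.05 F [-0.2 -0.5 -0.5] w 15.7 grip 36.9 t 7.8
[np.float64(-0.009), np.float64(-0.0001), np.float64(-0.0012), np.float64(0.0008)]
[np.float64(-0.031), np.float64(-0.0001), np.float64(-0.0012), np.float64(0.0008)]
```

play_rows(
  series=[
    [-0.006,0,-0.001,0,15],
    [-0.009,0,-0.002,0,15],
    [-0.012,0,-0.004,0,15],
    [-0.014,0,-0.005,0,15],
    [-0.014,0,-0.005,0,15],
  ],
)

```text
clock: 8.43
position: [0.4202, -0.1654, 0.0725]
orientation: [1.889, 2.51, 0.0]
ft_force: [-0.3, -0.2, -1.7]
width: 0.183
grip_force: 36.9
```

```bash
python3 -c "
from h import *
rt();rows(P(.165,.07))"
```

```text
r 0.1714 t 0.0006
at [ 0.4202 -0.1654  0.0725] az 16.07 F [-0.3 -0.2 -1.7] w 15.7 grip 36.9 t 8.43
[np.float64(-0.0086), np.float64(0.0007), np.float64(0.0034), np.float64(0.0011)]
```

play_rows(
  series=[
    [0.02,0,0,0,15],
    [0.02,0,0.02,0,15],
    [0.02,0,0.03,0,15],
    [0.006,0,0.03,0,15],
    [0.003,0,0.03,0,15],
  ],
)

```text
clock: 9.05
position: [0.4205, -0.1641, 0.0502]
orientation: [1.889, 2.509, 0.0]
ft_force: [-0.6, -0.5, -0.7]
width: 0.185
grip_force: 36.9
```

play_rows(
  series=[
    [-0.002,0,0,0,15],
    [-0.004,0,0,0,15],
    [-0.004,0,0,0,15],
  ],
)

```text
clock: 9.43
position: [0.4204, -0.1662, 0.0501]
orientation: [1.889, 2.51, 0.0]
ft_force: [-0.8, 0.3, 0.4]
width: 0.184
grip_force: 36.9
```

```bash
python3 -c "
from h import *
rt();rows(P(.165,.07))"
```

```text
r 0.1706 t 0.0006
at [ 0.4204 -0.1662  0.0501] az 16.06 F [-0.8  0.3  0.4] w 15.7 grip 36.9 t 9.43
[np.float64(-0.0075), np.float64(0.0008), np.float64(-0.0266), np.float64(0.0009)]
```

play_rows(
  series=[
    [0.03,0,0,0,15],
    [0.053,0,0,0,15],
    [0.053,0,0.008,0,15],
    [0.053,0,0.012,0,15],
    [0.053,0,0.012,0,15],
  ],
)

```text
clock: 10.05
position: [0.4097, -0.1282, 0.0406]
orientation: [-1.889, -2.51, 0.0]
ft_force: [0.0, -0.1, -0.9]
width: 0.185
grip_force: 36.9
```

play_rows(
  series=[
    [0,0,0.005,0,15],
    [0,0,0.005,0,15],
  ],
)

```text
clock: 10.3
position: [0.4093, -0.128, 0.0369]
orientation: [-1.889, -2.509, 0.0]
ft_force: [0.1, -0.4, -0.7]
width: 0.18
grip_force: 36.9
```

play_rows(
  series=[
    [0,0,0.005,0,15],
    [0,0,0.005,0,15],
  ],
)

```text
clock: 10.55
position: [0.4091, -0.1278, 0.0332]
orientation: [-1.889, -2.51, 0.0]
ft_force: [-0.4, 0.5, -0.7]
width: 0.185
grip_force: 36.9
```

play_rows(
  series=[
    [0,0,0.005,0,15],
    [0,0,0.005,0,15],
  ],
)

```text
clock: 10.8
position: [0.4091, -0.1277, 0.0294]
orientation: [-1.889, -2.51, 0.0]
ft_force: [0.5, 0.2, 0.1]
width: 0.186
grip_force: 36.9
```

play_rows(
  series=[
    [0,0,0.005,0,15],
    [0,0,0.005,0,15],
  ],
)

```text
clock: 11.05
position: [0.4092, -0.1277, 0.0257]
orientation: [-1.889, -2.51, 0.0]
ft_force: [0.5, 0.3, 0.6]
width: 0.183
grip_force: 36.9
```

play_rows(
  series=[
    [0,0,0.005,0,15],
    [0,0,0.005,0,15],
  ],
)

```text
clock: 11.3
position: [0.4095, -0.1279, 0.0221]
orientation: [1.889, 2.51, -0.0]
ft_force: [0.2, -0.9, 0.7]
width: 0.191
grip_force: 37.0
```

play_rows(
  series=[
    [0,0,0.005,0,15],
    [0,0,0.005,0,15],
  ],
)

```text
clock: 11.55
position: [0.4095, -0.128, 0.0184]
orientation: [1.888, 2.51, -0.0]
ft_force: [0.3, -0.5, 2.8]
width: 0.188
grip_force: 37.2
```

```bash
python3 -c "
from h import *
rt();o=env.get_obs();print(o['joint_positions'].round(3));rows(P(.2,.1))"
```

```text
r 0.2102 t 0.0005
[-0.401  0.409  2.071 -0.     0.661 -0.682]
at [ 0.4095 -0.128   0.0184] az 16.09 F [ 0.3 -0.5  2.8] w 16.0 grip 37.2 t 11.55
[np.float64(-0.0137), np.float64(0.0007), np.float64(-0.1088), np.float64(0.0015)]
```

play_rows(
  series=[
    [0,0,-0.08,0,15],
    [0,0,-0.15,0.15,15],
    [0,0,-0.17,0.32,15],
    [0,0,-0.17,0.5,15],
    [0,0,-0.17,0.6,15],
  ],
)

```text
clock: 12.18
position: [0.4092, -0.1277, 0.1462]
orientation: [2.576, 1.798, 0.0]
ft_force: [-0.4, 0.3, -0.4]
width: 0.185
grip_force: 37.0
```

play_rows(
  series=[
    [0,0,0,0.17,15],
    [0,0,0,0.34,15],
    [0,0,0,0.51,15],
    [0,0,0,0.68,15],
    [0,0,0,0.8,15],
  ],
)

```text
clock: 12.8
position: [0.4089, -0.1276, 0.1456]
orientation: [-3.084, -0.594, 0.001]
ft_force: [0.3, -0.1, -1.7]
width: 0.184
grip_force: 37.0
```

play_rows(
  series=[
    [0,0,0,0.17,15],
    [0,0,0,0.34,15],
    [0,0,0,0.51,15],
    [0,0,0,0.68,15],
    [0,0,0,0.8,15],
  ],
)

```text
clock: 13.42
position: [0.4089, -0.1276, 0.1456]
orientation: [-3.06, 0.712, 0.002]
ft_force: [-0.3, -0.1, -0.6]
width: 0.183
grip_force: 37.0
```

play_rows(
  series=[
    [0,0,0,0.17,15],
    [0,0,0,0.34,15],
    [0,0,0,0.51,15],
    [0,0,0,0.68,15],
    [0,0,0,0.8,15],
  ],
)

```text
clock: 14.05
position: [0.4089, -0.1276, 0.1456]
orientation: [2.506, -1.895, -0.001]
ft_force: [0.9, -0.6, 0.4]
width: 0.182
grip_force: 37.0
```

```bash
python3 -c "
from h import *
rt();o=env.get_obs();print(o['joint_positions'].round(3));f=lambda r,z:(*P(r,z)[:3],-164)
rows(f(.2,.12),f(.094,.12),f(.094,.065))"
```

```text
r 0.2108 t 0.001
[-0.401  0.198  1.918  0.     1.027  2.464]
at [ 0.4089 -0.1276  0.1456] az -164.19 F [ 0.9 -0.6  0.4] w 15.6 grip 37.0 t 14.05
[np.float64(0.0145), np.float64(-0.0014), np.float64(0.0342), np.float64(-0.0032)]
[np.float64(0.1558), np.float64(-0.0019), np.float64(0.0341), np.float64(-0.0032)]
[np.float64(0.1559), np.float64(-0.002), np.float64(0.1074), np.float64(-0.0032)]
```

play_rows(
  series=[
    [0.08,-0.001,0.034,0,15],
    [0.156,-0.002,0.034,0,15],
    [0.156,-0.002,0.07,0,15],
    [0.156,-0.002,0.107,0,15],
    [0.156,-0.002,0.107,0,15],
  ],
)

```text
clock: 14.68
position: [0.4411, -0.2387, 0.0636]
orientation: [2.509, -1.889, -0.01]
ft_force: [-0.6, -0.4, -0.2]
width: 0.184
grip_force: 37.0
```

play_rows(
  series=[
    [0,0,0.005,0,15],
    [0,0,0.01,0,15],
    [0,0,0.01,0,15],
  ],
)

```text
clock: 15.05
position: [0.4435, -0.2398, 0.0587]
orientation: [-2.51, 1.889, -0.002]
ft_force: [-0.5, 0.2, -0.4]
width: 0.185
grip_force: 37.0
```

play_rows(
  series=[
    [0,0,0.005,0,15],
    [0,0,0.005,0,15],
  ],
)

```text
clock: 15.3
position: [0.4431, -0.2397, 0.0544]
orientation: [-2.51, 1.889, 0.0]
ft_force: [-0.3, 0.1, -0.5]
width: 0.18
grip_force: 37.0
```

```bash
python3 -c "
from h import *
rt();rows(P(.094,.05))"
```

```text
r 0.0936 t -0.001
at [ 0.4431 -0.2397  0.0544] az -163.92 F [-0.3  0.1 -0.5] w 15.4 grip 37.0 t 15.3
[np.float64(-0.0005), np.float64(0.0013), np.float64(0.0059), np.float64(-2.9987)]
```

play_rows(
  series=[
    [0,0,0.002,0,15],
    [0,0,0.004,0,15],
    [0,0,0.004,0,15],
  ],
)

```text
clock: 15.68
position: [0.4433, -0.2398, 0.0525]
orientation: [-2.51, 1.889, -0.001]
ft_force: [-1.1, 3.2, 10.5]
width: 0.185
grip_force: 38.3
```

play_rows(
  series=[
    [0,0,0.002,0,15],
    [0,0,0.004,0,15],
    [0,0,0.004,0,15],
  ],
)

```text
clock: 16.05
position: [0.4433, -0.2394, 0.0508]
orientation: [-2.51, 1.889, -0.002]
ft_force: [-4.6, 4.7, 22.4]
width: 0.182
grip_force: 40.7
```

play_rows(
  series=[
    [0,0,0.002,0,15],
    [0,0,0.003,0,15],
    [0,0,0.003,0,15],
  ],
)

```text
clock: 16.42
position: [0.4431, -0.239, 0.0487]
orientation: [-2.509, 1.889, -0.001]
ft_force: [-4.6, 6.8, 24.2]
width: 0.186
grip_force: 42.9
```

play_rows(
  series=[
    [0,0,0.002,0,15],
    [0,0,0.003,0,15],
    [0,0,0.003,0,15],
  ],
)

```text
clock: 16.8
position: [0.4431, -0.2387, 0.0465]
orientation: [-2.509, 1.889, -0.001]
ft_force: [-4.8, 7.6, 25.0]
width: 0.184
grip_force: 45.3
```

play_rows(
  series=[
    [0,0,0.002,0,15],
    [0,0,0.003,0,15],
    [0,0,0.003,0,15],
  ],
)

```text
clock: 17.18
position: [0.443, -0.2385, 0.0444]
orientation: [-2.509, 1.889, -0.0]
ft_force: [-5.4, 8.0, 26.8]
width: 0.183
grip_force: 47.7
```

```bash
python3 -c "
from h import *
rt();rows(P(.094,.05))
d=cam('side')
crop(d,250,170,133,100,6,'s6.png')
import math
o=env.get_obs()['position'];zz=o[2]+.001
rr=.0936
for a in (10,20,30):
  f=lambda s:((proj(d,P(rr-s*math.cos(math.radians(a)),zz+s*math.sin(math.radians(a)))[:3])-[250,170])*6).round()
  print(a,f(.097),f(0),f(-.095))
"
```

```text
r 0.0948 t -0.0012
at [ 0.443  -0.2385  0.0444] az -163.95 F [-5.4  8.  26.8] w 15.7 grip 47.7 t 17.18
[np.float64(0.0011), np.float64(0.0016), np.float64(-0.0074), np.float64(-2.9992)]
10 [627. 707.] [449. 600.] [302. 511.]
20 [622. 663.] [449. 600.] [308. 548.]
30 [612. 617.] [449. 600.] [317. 586.]
```

View pics/s6.png

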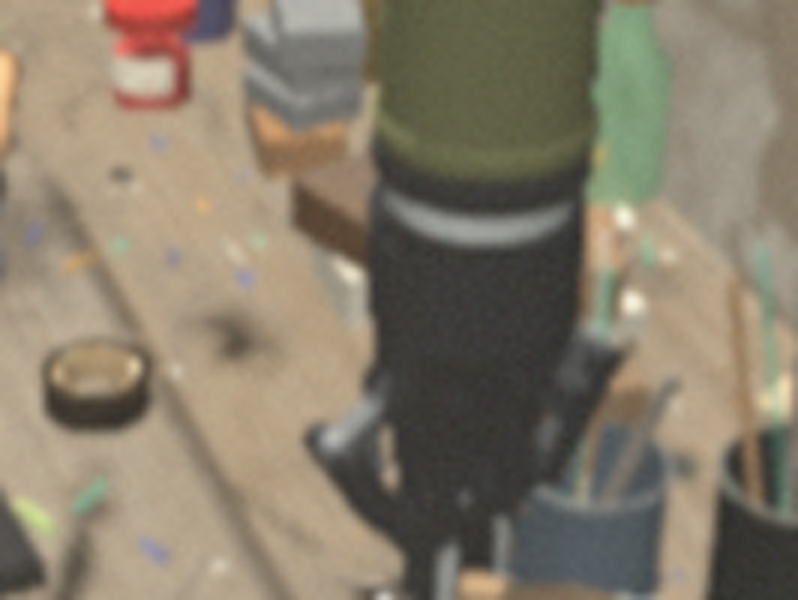

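```bash
cat > ang.py <<'E'
from h import *
import sys,math
d=cam('side');h=cv2.cvtColor(d['pixels'],cv2.COLOR_RGB2HSV)
m=cv2.inRange(h,(6,70,110),(24,255,255))
n,l,s,c=cv2.connectedComponentsWithStats(m)
o=env.get_obs()['position'];sg=float(sys.argv[1])
q=proj(d,o)
for i in range(1,n):
  if s[i,4]>25 and np.linalg.norm(c[i]-q)<60:
    pts=np.argwhere(l==i)[:,::-1].astype(np.float32);v=cv2.fitLine(pts,cv2.DIST_L2,0,.01,.01).ravel()
    print(s[i],c[i].round(1),"line",v.round(2))
zz=o[2]+.001;D=np.array([math.cos(math.radians(AZ)),math.sin(math.radians(AZ))])
print("tcp px",q.round(1))
for a in range(0,50,10):
  f=lambda k:proj(d,(*(o[:2]+sg*k*math.cos(math.radians(a))*D),zz+k*math.sin(math.radians(a)))).round(1)
  print(a,f(.1),f(.02),f(-.095))
E
python3 ang.py -1
```

```text
[294 214  17  17  94] [302.3 222.6] line [  0.65   0.76 302.26 222.63]
[286 225  13  28  89] [292.  238.8] line [ 2.0000e-02 -1.0000e+00  2.9203e+02  2.3880e+02]
[348 229  11  14  67] [353.7 235. ] line [  0.53  -0.85 353.73 235.04]
[326 265  28  10 150] [338.6 269.8] line [9.9000e-01 1.5000e-01 3.3860e+02 2.6985e+02]
[376 271  10   7  40] [380.3 273.9] line [  0.88  -0.48 380.3  273.9 ]
tcp px [325.  269.8]
0 [355.3 294.7] [330.7 274.2] [300.3 248.9]
10 [355.5 287.9] [330.7 272.9] [300.5 254.7]
20 [354.7 280.4] [330.5 271.5] [301.4 260.8]
30 [353.  272.4] [330.2 270. ] [302.9 267.2]
40 [350.2 264.2] [329.7 268.5] [305.1 273.6]
```

play_rows(
  series=[
    [0,0,0.002,0,15],
    [0,0,0.004,0,15],
    [0,0,0.004,0,15],
  ],
)

```text
clock: 17.65
position: [0.4431, -0.2386, 0.0433]
orientation: [-2.509, 1.889, -0.002]
ft_force: [-8.5, 9.4, 44.2]
width: 0.184
grip_force: 50.7
```

```bash
python3 ang.py -1; python3 -c "
from h import *
rows(P(.094,.1))"
```

```text
[293 214  19  18 104] [301.8 222.9] line [  0.66   0.75 301.79 222.89]
[286 228  12  17  58] [291.3 235.1] line [ 6.0000e-02 -1.0000e+00  2.9131e+02  2.3505e+02]
[348 229  11  14  67] [353.9 235. ] line [  0.52  -0.86 353.85 235.03]
[327 265  26   9 149] [338.5 269.7] line [9.9000e-01 1.2000e-01 3.3854e+02 2.6967e+02]
[376 271   9   7  39] [380.3 274. ] line [  0.89  -0.46 380.31 273.97]
tcp px [325.  270.2]
0 [355.3 295.2] [330.7 274.6] [300.3 249.2]
10 [355.5 288.3] [330.7 273.3] [300.5 255.1]
20 [354.7 280.8] [330.5 271.9] [301.4 261.2]
30 [353.  272.8] [330.2 270.4] [302.9 267.6]
40 [350.2 264.7] [329.7 268.9] [305.1 274. ]
at [ 0.4431 -0.2386  0.0433] az -163.95 F [-7.9 10.6 44.2] w 15.7 grip 50.7 t 17.7
[np.float64(0.001), np.float64(0.0015), np.float64(-0.0756), np.float64(-2.9992)]
```

play_rows(
  series=[
    [0,0,-0.002,0,2],
    [0,0,-0.002,0,2],
    [0,0,-0.004,0,2],
    [0,0,-0.03,0,2],
    [0,0,-0.1,0,2],
  ],
  squeeze=120,
)

```text
clock: 18.32
position: [0.4413, -0.2385, 0.1125]
orientation: [2.51, -1.889, -0.01]
ft_force: [1.5, -1.5, -0.1]
width: 0.154
grip_force: 117.6
```

play_rows(
  series=[
    [-0.06,0,-0.06,0,2],
    [-0.12,0,-0.06,-0.1,2],
    [-0.155,0,-0.06,-0.27,2],
    [-0.155,0,-0.06,-0.44,2],
    [-0.155,0,-0.06,-0.6,2],
  ],
)

```text
clock: 18.95
position: [0.4108, -0.1276, 0.1588]
orientation: [2.974, -1.011, 0.001]
ft_force: [0.2, -0.6, -0.7]
width: 0.159
grip_force: 117.7
```

play_rows(
  series=[
    [0,0,0,-0.17,2],
    [0,0,0,-0.34,2],
    [0,0,0,-0.51,2],
    [0,0,0,-0.68,2],
    [0,0,0,-0.8,2],
  ],
)

```text
clock: 19.58
position: [0.4108, -0.1281, 0.1586]
orientation: [-3.129, -0.283, 0.0]
ft_force: [-0.2, -0.2, -0.6]
width: 0.157
grip_force: 117.7
```

play_rows(
  series=[
    [0,0,0,-0.17,2],
    [0,0,0,-0.34,2],
    [0,0,0,-0.51,2],
    [0,0,0,-0.68,2],
    [0,0,0,-0.8,2],
  ],
)

```text
clock: 20.2
position: [0.4109, -0.1281, 0.1586]
orientation: [-2.743, -1.531, 0.0]
ft_force: [-0.0, -0.1, -0.4]
width: 0.155
grip_force: 117.7
```

play_rows(
  series=[
    [0,0,0,-0.17,2],
    [0,0,0,-0.34,2],
    [0,0,0,-0.51,2],
    [0,0,0,-0.68,2],
    [0,0,0,-0.8,2],
  ],
)

```text
clock: 20.82
position: [0.4109, -0.1281, 0.1586]
orientation: [-1.883, -2.515, 0.0]
ft_force: [-0.4, 0.3, -0.5]
width: 0.156
grip_force: 117.7
```

```bash
python3 ang.py 1;python3 -c "
from h import *
rt();rows(P(.16,.12))"
```

```text
[316 150  19  13 128] [325.8 154.5] line [  0.94   0.34 325.84 154.5 ]
[245 177   9  21 135] [248.9 187.2] line [ 1.5000e-01 -9.9000e-01  2.4890e+02  1.8724e+02]
[304 180  26  30 290] [316.  199.1] line [  0.82  -0.57 316.01 199.12]
[280 195   6  12  34] [282.8 201.4] line [2.7000e-01 9.6000e-01 2.8276e+02 2.0141e+02]
[335 201  20  24 292] [343.3 212.1] line [ 2.1000e-01 -9.8000e-01  3.4325e+02  2.1214e+02]
[294 214  19  20 103] [302.3 222.7] line [  0.64   0.77 302.27 222.65]
[332 221  15  19 132] [339.1 231.6] line [  0.65   0.76 339.08 231.61]
[258 227  16   9  99] [265.3 230.6] line [ 1.0000e+00 -9.0000e-02  2.6530e+02  2.3064e+02]
[285 227  13  27  90] [291.7 238.8] line [  0.    -1.   291.71 238.83]
tcp px [296.  204.7]
0 [272.7 187.7] [291.1 200.8] [321.6 222.5]
10 [272.9 181.7] [291.1 199.5] [320.9 228.7]
20 [273.8 176.2] [291.4 198.4] [319.3 233.9]
30 [275.4 171.3] [291.7 197.5] [317.1 238.1]
40 [277.6 167.3] [292.2 196.7] [314.2 241.1]
r 0.2098 t -0.0007
at [ 0.4109 -0.1281  0.1586] az 16.52 F [ 0.3 -0.4 -0.6] w 13.7 grip 117.7 t 20.88
[np.float64(-0.0664), np.float64(-0.0016), np.float64(0.0515), np.float64(0.0087)]
```

```bash
python3 -c "
from h import *
d=cam('side');np.save('bg.npy',d['pixels'])"
```

play_rows(
  series=[
    [-0.03,-0.001,0.02,0.009,2],
    [-0.06,-0.0016,0.04,0.009,2],
    [-0.06,-0.0016,0.04,0.009,2],
    [-0.06,-0.0016,0.04,0.009,2],
  ],
)

```text
clock: 21.42
position: [0.4219, -0.1712, 0.1287]
orientation: [-1.902, -2.499, -0.0]
ft_force: [0.5, 0.2, -0.6]
width: 0.161
grip_force: 117.7
```

```bash
cat > tip.py <<'E'
from h import *
import math
d=cam('side');bg=np.load('bg.npy').astype(int);im=d['pixels'].astype(int)
df=np.abs(cv2.GaussianBlur(im.astype(np.float32),(0,0),.7)-cv2.GaussianBlur(bg.astype(np.float32),(0,0),.7)).sum(2)
o=env.get_obs()['position'];q=proj(d,o)
a=math.radians(AZ);D=np.array([math.cos(a),math.sin(a),0]);N=np.array([-D[1],D[0],0]);C3=np.array([*C,0])
ys,xs=np.where(df>45)
R=[]
for x,y in zip(xs,ys):
    c,v=ray(d,(x,y));p=c+v*((o-c)@N)/(v@N)   # vertical plane through the TCP
    r,z=(p-C3)@D-(o-C3)@D,p[2]-o[2]
    if -.11<r<-.015 and -.1<z<.02: R.append((r*1000,z*1000,df[y,x]))
R=np.array(R)
print(len(R)); 
for k in range(-110,-10,8):
    s=R[(R[:,0]>=k)&(R[:,0]<k+8)]
    if len(s): print(k,len(s),np.sort(s[:,1].round())[:14])
E
python3 tip.py
```

```text
127
-110 12 [-100.  -97.  -95.  -95.  -93.  -92.  -90.  -89.  -87.  -87.  -64.  -62.]
-102 12 [-99. -99. -97. -97. -96. -94. -94. -94. -92. -91. -89. -89.]
-94 2 [-99. -95.]
-86 7 [-98. -97. -95. -95. -42. -40. -37.]
-78 10 [-100.  -97.  -42.  -39.  -39.  -37.  -36.  -34.  -34.  -31.]
-70 10 [-38. -38. -36. -35. -33. -32. -30. -30. -28. -27.]
-62 15 [-37. -34. -34. -33. -32. -31. -31. -29. -29. -28. -27. -26. -24. -24.]
-54 15 [-30. -30. -28. -27. -26. -25. -24. -23. -22. -22. -20. -20. -19. -17.]
-46 13 [-26. -26. -24. -23. -21. -21. -19. -18. -16. -15. -14. -13. -10.]
-38 11 [-23. -22. -20. -19. -17. -17. -15. -14. -12. -12. -10.]
-30 8 [-16. -14. -11. -10.  13.  15.  18.  20.]
-22 12 [ 4.  6.  8.  9. 11. 11. 13. 14. 16. 17. 18. 19.]
```

```bash
python3 -c "
from h import *
rt();rows(P(.136,.1))"
```

```text
r 0.1654 t 0.0004
at [ 0.422  -0.1711  0.1289] az 15.48 F [-0.9  1.4 -1. ] w 13.7 grip 117.7 t 21.48
[np.float64(-0.0392), np.float64(0.0009), np.float64(0.0385), np.float64(-0.0086)]
```

play_rows(
  series=[
    [-0.039,0.001,0.01,-0.008,2],
    [-0.039,0.001,0.025,-0.008,2],
    [-0.039,0.001,0.038,-0.008,2],
    [-0.039,0.001,0.044,-0.008,2],
    [-0.039,0.001,0.044,-0.008,2],
  ],
)

```text
clock: 22.1
position: [0.4302, -0.1988, 0.0953]
orientation: [-1.889, -2.508, 0.0]
ft_force: [-0.1, -0.5, 0.5]
width: 0.158
grip_force: 117.7
```

play_rows(
  series=[
    [0,0,0.003,0,2],
    [0,0,0.006,0,2],
    [0,0,0.006,0,2],
  ],
)

```text
clock: 22.48
position: [0.4308, -0.1996, 0.0911]
orientation: [-1.89, -2.509, 0.0]
ft_force: [0.4, 0.5, -0.4]
width: 0.16
grip_force: 117.7
```

```bash
python3 tip.py; python3 -c "
from h import *
rt();rows(P(.136,.085))"
```

```text
166
-110 17 [-74. -72. -23. -21. -21. -19. -19. -18. -17. -16.  -6.  -4.  -2.  -2.]
-102 22 [-81. -79. -79. -76. -76. -74. -73. -71. -71. -30. -28. -27. -26. -25.]
-94 9 [-81. -78. -76. -73. -70. -29. -27. -24. -16.]
-86 3 [-53. -51. -18.]
-78 13 [-60. -58. -57. -56. -55. -55. -53. -53. -52. -50. -50. -34. -32.]
-70 18 [-97. -95. -92. -89. -62. -62. -60. -57. -54. -54. -51. -43. -41. -38.]
-62 26 [-100.  -99.  -97.  -97.  -94.  -91.  -89.  -86.  -80.  -77.  -75.  -74.
  -72.  -72.]
-54 23 [-82. -82. -80. -79. -77. -76. -74. -71. -63. -63. -61. -60. -60. -58.]
-46 5 [-98. -20. -17. -17. -14.]
-38 7 [-16. -16. -14. -13. -11. -10.  -8.]
-30 13 [-13. -12. -10.  -9.  -7.  -7.  -5.  -4.  14.  16.  17.  19.  19.]
-22 10 [-11.  -9.  -8.  -6.  -6.  -4.  -3.  -1.  15.  18.]
r 0.1355 t -0.0002
at [ 0.4308 -0.1997  0.0912] az 16.01 F [-0.3 -0.1 -0.8] w 13.7 grip 117.7 t 22.52
[np.float64(0.0006), np.float64(-0.0003), np.float64(0.0083), np.float64(0.0002)]
```

Lower in small steps until the needle touches the end wall.

play_rows(
  series=[
    [0,0,0.002,0,2],
    [0,0,0.004,0,2],
    [0,0,0.004,0,2],
  ],
)

```text
clock: 22.9
position: [0.4308, -0.1997, 0.0881]
orientation: [-1.89, -2.509, 0.0]
ft_force: [0.0, 1.0, 0.1]
width: 0.157
grip_force: 117.7
```

play_rows(
  series=[
    [0,0,0.002,0,2],
    [0,0,0.003,0,2],
    [0,0,0.003,0,2],
  ],
)

```text
clock: 23.28
position: [0.4308, -0.1996, 0.0859]
orientation: [-1.89, -2.509, 0.0]
ft_force: [0.5, 0.4, -0.4]
width: 0.161
grip_force: 117.7
```

play_rows(
  series=[
    [0,0,0.001,0,2],
    [0,0,0.002,0,2],
    [0,0,0.002,0,2],
  ],
)

```text
clock: 23.65
position: [0.4308, -0.1996, 0.0844]
orientation: [-1.89, -2.509, 0.0]
ft_force: [1.0, 0.0, -0.6]
width: 0.158
grip_force: 117.7
```

play_rows(
  series=[
    [0,0,0.001,0,2],
    [0,0,0.002,0,2],
    [0,0,0.002,0,2],
  ],
)

```text
clock: 24.02
position: [0.4309, -0.1998, 0.0829]
orientation: [1.89, 2.509, -0.0]
ft_force: [0.0, 0.6, 0.1]
width: 0.154
grip_force: 117.6
```

play_rows(
  series=[
    [0,0,0.001,0,2],
    [0,0,0.002,0,2],
    [0,0,0.002,0,2],
  ],
)

```text
clock: 24.4
position: [0.4311, -0.1999, 0.0816]
orientation: [1.89, 2.509, -0.0]
ft_force: [0.4, -0.3, 1.7]
width: 0.16
grip_force: 117.7
```

play_rows(
  series=[
    [0,0,-0.001,0,2],
    [-0.004,0,0.001,0,2],
    [-0.008,0,0.0034,0,2],
    [-0.012,0,0.0056,0,2],
    [-0.012,0,0.0056,0,2],
  ],
)

```text
clock: 25.02
position: [0.4337, -0.209, 0.0771]
orientation: [1.89, 2.509, -0.0]
ft_force: [-0.4, -1.3, 0.2]
width: 0.159
grip_force: 117.8
```

play_rows(
  series=[
    [-0.004,0,0.0022,0,2],
    [-0.008,0,0.0044,0,2],
    [-0.01,0,0.0055,0,2],
    [-0.01,0,0.0055,0,2],
  ],
)

```text
clock: 25.52
position: [0.4356, -0.216, 0.0731]
orientation: [1.89, 2.509, -0.0]
ft_force: [0.3, -2.0, 0.3]
width: 0.16
grip_force: 117.8
```

```bash
python3 -c "
from h import *
rt();rows(P(.12,.1))"
```

```text
r 0.1186 t -0.0003
at [ 0.4356 -0.216   0.0731] az 16.01 F [ 0.3 -2.   0.3] w 13.7 grip 117.8 t 25.52
[np.float64(0.0019), np.float64(-0.0004), np.float64(-0.0359), np.float64(0.0002)]
```

play_rows(
  series=[
    [0,0,-0.003,0,2],
    [0,0,-0.006,0,2],
    [0,0,-0.006,0,2],
  ],
)

```text
clock: 25.9
position: [0.4352, -0.2152, 0.0777]
orientation: [-1.89, -2.509, -0.0]
ft_force: [0.5, -0.1, -1.2]
width: 0.16
grip_force: 117.8
```

play_rows(
  series=[
    [0,0,-0.003,0,2],
    [0,0,-0.006,0,2],
    [0,0,-0.006,0,2],
  ],
)

```text
clock: 26.28
position: [0.4355, -0.2156, 0.0823]
orientation: [1.89, 2.509, 0.0]
ft_force: [0.3, -0.3, -0.8]
width: 0.156
grip_force: 117.7
```

play_rows(
  series=[
    [0,0,-0.003,0,2],
    [0,0,-0.006,0,2],
    [0,0,-0.006,0,2],
  ],
)

```text
clock: 26.65
position: [0.4355, -0.2156, 0.0868]
orientation: [1.89, 2.509, 0.0]
ft_force: [0.5, 0.6, -0.8]
width: 0.158
grip_force: 117.7
```

play_rows(
  series=[
    [0,0,-0.003,0,2],
    [0,0,-0.006,0,2],
    [0,0,-0.006,0,2],
  ],
)

```text
clock: 27.02
position: [0.4353, -0.2154, 0.0912]
orientation: [-1.89, -2.509, -0.0]
ft_force: [-0.4, -0.1, -3.2]
width: 0.155
grip_force: 117.7
```

Run:
```python
from h import *
f=[env.get_obs()['ft_force']]
rt();rows(P(.12,.1))
d=cam('side');bg=np.load('bg.npy').astype(int);im=d['pixels'].astype(int)
def gray(a): return a.sum(2)//3
for r,z in((.04,.044),(.04,.058),(-.04,.044)): print(r,z,proj(d,P(r,z)[:3]).round(1))
u=proj(d,P(0,.05)[:3]).astype(int)
df=gray(im)-gray(bg)
print(u)
sub=df[u[1]-16:u[1]+14:1,u[0]-26:u[0]+26:2]
for row in sub: print(''.join('%4d'%v if abs(v)>14 else '   .' for v in row))
```

```text
r 0.1191 t -0.0002
at [ 0.4353 -0.2154  0.0912] az 16.01 F [-0.4 -0.1 -3.2] w 13.3 grip 117.7 t 27.02
[np.float64(0.0012), np.float64(-0.0002), np.float64(-0.0117), np.float64(0.0002)]
0.04 0.044 [340.5 283.5]
0.04 0.058 [341.  278.5]
-0.04 0.044 [366.5 305.3]
[353 291]
 -38 -15   .   .   .  38   . -34   .   . -23   .   .   .  34  61  53  29   .   .   .   .   .   .   .   .
 -59 -38   .   .   .  20   . -52 -51 -54 -61 -27   .   .   .  31  34  40   .   .   .   .   .   .   .   .
 -56 -58 -19   .   .   .   . -30 -50 -64 -85 -49   .   .   .   .   .  17   .   .   .   .   .   .   .   .
 -30 -57 -26   .   .   .   .   . -39 -51 -69 -47   .   .   .   . -24 -22 -30 -40 -27   .   .   .   .   .
   . -29 -18  16   .   .   .   . -27 -32 -35 -29 -16   .   .   . -24 -38 -49 -78 -58 -22   .   .   .   .
   .   .   .  22  23   .   .   . -18   .   .   .   .   .   .   .   . -36 -52 -91 -87 -54   .   .   .   .
   .   .   .  19  35   .   .   .   .  31  37   .   .   .   .   .  16 -17 -48 -77 -94 -81 -29   .   .   .
   .   .   .  17  15   .   .   .  24  54  47   .   .   .   .  20  37   . -17 -46 -79 -87 -53 -
[... 1620 characters left out ...]
31  17   .   .   .   .   .   .   .  21   . -18 -19   . -17 -21 -30   .
 -65 -26   .   .  34   .   .   .   .   .   .   .   .   .   .   .   .  15   .   . -26   .   . -15 -50 -27
 -66 -47 -21   .  21   .   .   .   .   .   .   .   .   .   .   .   .   .  19   . -19   .   .   . -56 -52
 -65 -60 -51 -37   .   .   .   .   .   .   .   .   .   .   .   .   .   .   .  24   .   .   .   . -39 -63
 -61 -63 -62 -58 -23   .   .   .   .   .   .   .   .   .   .   .   .   .   .  16   .   .   .   .   . -54
 -65 -64 -63 -69 -40   .   .   .   .  15   .   .   .   .   .   .   .   .   .   .   .   .   .   .   . -34
 -64 -63 -65 -69 -54   .   .   .   .   .  18   .   .   .   .   .   .   .   .   .   .   .   .   .   .   .
```

play_rows(
  series=[
    [-0.002,0,-0.004,0,2],
    [-0.003,0,-0.008,0,2],
    [-0.004,0,-0.012,0,2],
    [-0.004,0,-0.012,0,2],
  ],
)

```text
clock: 27.58
position: [0.4372, -0.2194, 0.1008]
orientation: [1.888, 2.507, -0.001]
ft_force: [0.4, 1.1, -0.8]
width: 0.158
grip_force: 117.8
```

play_rows(
  series=[
    [0,0,-0.004,0,2],
    [-0.001,0,-0.008,0,2],
    [-0.001,0,-0.012,0,2],
    [-0.001,0,-0.012,0,2],
  ],
)

```text
clock: 28.08
position: [0.4367, -0.2193, 0.1095]
orientation: [1.89, 2.509, 0.0]
ft_force: [0.3, 1.1, -1.1]
width: 0.157
grip_force: 117.8
```

play_rows(
  series=[
    [0,0,-0.004,0,2],
    [0,0,-0.004,0,2],
  ],
)

```text
clock: 28.32
position: [0.4364, -0.219, 0.1123]
orientation: [-1.89, -2.509, -0.0]
ft_force: [-0.2, 0.5, -1.3]
width: 0.155
grip_force: 117.8
```

```bash
cat > rg.py <<'E'
from h import *
import sys
rt();rows(P(.12,.1))
d=cam('side');np.save(sys.argv[1],d['pixels']);bg=np.load('bg.npy').astype(int);im=d['pixels'].astype(int)
g=lambda a:a.sum(2)//3
for r,z in((.04,.044),(.04,.058),(.04,.07),(-.04,.044)): print(r,z,proj(d,P(r,z)[:3]).round(1))
print(proj(d,P(.041,.055,az=140)[:3]))
u=(353,291);s=g(im)[u[1]-30:u[1]+12,u[0]-30:u[0]+30:2]
print("gray; cols from",u[0]-30,"step 2")
for i,row in enumerate(s): print(u[1]-30+i,''.join('%4d'%v for v in row))
E
python3 rg.py up.npy
```

```text
r 0.1154 t -0.0002
at [ 0.4364 -0.219   0.1123] az 16.01 F [-0.2  0.5 -1.3] w 13.2 grip 117.8 t 28.32
[np.float64(0.0062), np.float64(-0.0003), np.float64(0.0163), np.float64(0.0002)]
0.04 0.044 [340.5 283.5]
0.04 0.058 [341.  278.5]
0.04 0.07 [341.4 274.1]
-0.04 0.044 [366.5 305.3]
[334.387117   285.05049669]
gray; cols from 323 step 2
261  156 149 142 129 116 131 147  89  85  86  90  93  94  91  92  90  87  83  98 155 159 155 144  65  51  55  56  51  53  55
262  156 151 149 139 129 131 155 106  84  90  89  93  96  91  91  88  88  81  99 155 162 158 140  58  53  52  51  56  54  56
263  154 152 153 148 143 139 143 131  85  87  88  90  93  93  92  90  90  82 102 157 164 161 140  58  51  53  53  54  56  54
264  155 156 155 156 151 143 126 153  94  87  89  95  95  93  90  87  89  83 104 155 161 161 135  53  54  53  53  53  56  55
265  153 158 155 159 150 148 115 159 109  86  89  94  92  91  90  89  89  82 100 155 160 161 134  49  51  54  50  53  56  53
266  152 153 156 159 153 147 118 138 128  85  91  91  94  94  92  88  88  81  96 155 157 162 128  53  53  51  54  56  54  57
267  152 15
[... 3788 characters left out ...]
217 241 235 198 159 158 156 159 109  70  72  71  86 131  84  96 132 182 193
298  194 194 178 124 124 118 139 115  93  93 160 226 240 239 195 155 158 158 160 116  74  72  72  81 109  86 100 125 165 193
299  191 193 179 126 124 117 125 123  86  91 155 208 231 229 174 158 157 159 158 124  83  72  72  74  85  86 104 120 150 192
300  196 194 176 123 121 122 121 123  92  87 125 173 191 194 161 159 158 160 156 133  88  71  70  71  82  88 113 123 140 185
301  193 195 178 122 126 125 121 124 105  89  99 146 152 167 162 160 158 159 154 136  94  71  73  74  87  98 120 120 127 176
302  192 195 181 126 123 124 123 125 114  93  88 113 129 156 166 163 162 162 145 143 101  73  71  84  91 107 120 120 122 160
```

play_rows(
  series=[
    [0,0,0.006,0,2],
    [0,0,0.012,0,2],
    [0,0,0.018,0,2],
    [0,0,0.024,0,2],
    [0,0,0.024,0,2],
  ],
)

```text
clock: 29.0
position: [0.4362, -0.219, 0.0936]
orientation: [-1.89, -2.508, 0.0]
ft_force: [-0.8, -0.3, -1.1]
width: 0.159
grip_force: 117.8
```

play_rows(
  series=[
    [0,0,0.004,0,2],
    [0,0,0.007,0,2],
    [0,0,0.007,0,2],
  ],
)

```text
clock: 29.38
position: [0.4364, -0.2192, 0.0888]
orientation: [-1.89, -2.509, 0.0]
ft_force: [0.5, -0.3, -0.3]
width: 0.157
grip_force: 117.8
```

play_rows(
  series=[
    [0.015,0,-0.008,0,2],
    [0.03,0,-0.0166,0,2],
    [0.045,0,-0.025,0,2],
    [0.06,0,-0.033,0,2],
    [0.07,0,-0.04,0,2],
  ],
)

```text
clock: 30.0
position: [0.4217, -0.1677, 0.1194]
orientation: [1.889, 2.51, 0.0]
ft_force: [-0.2, -0.2, 0.3]
width: 0.157
grip_force: 117.8
```

play_rows(
  series=[
    [0.06,0,-0.02,0,2],
    [0.09,0,-0.02,0,2],
    [0.09,0,-0.02,0,2],
  ],
)

```text
clock: 30.38
position: [0.4024, -0.1024, 0.1342]
orientation: [-1.887, -2.511, 0.0]
ft_force: [0.2, -0.5, -0.9]
width: 0.161
grip_force: 117.8
```

```bash
python3 rg.py out.npy
```

```text
r 0.2369 t 0.0003
at [ 0.4024 -0.1024  0.1342] az 16.15 F [ 0.2 -0.5 -0.9] w 13.8 grip 117.8 t 30.38
[np.float64(-0.1559), np.float64(-0.0), np.float64(0.0455), np.float64(0.0025)]
0.04 0.044 [340.5 283.5]
0.04 0.058 [341.  278.5]
0.04 0.07 [341.4 274.1]
-0.04 0.044 [366.5 305.3]
[334.387117   285.05049669]
gray; cols from 323 step 2
261  151 147 138 127 119 122 100  81  85  84  87  91  90  87  90  88  86  80  97 149 156 154 139  62  51  53  53  51  53  49
262  150 147 147 137 127 129  98  81  87  84  88  92  91  93  86  88  88  81  97 152 156 155 138  58  53  50  52  54  51  55
263  154 149 148 147 141 134  93  82  85  85  88  91  92  89  92  86  86  80  99 152 158 157 133  55  50  48  52  53  52  55
264  152 150 153 152 145 142  97  83  83  85  87  93  89  92  88  90  87  80  98 152 157 157 132  53  50  51  52  55  53  53
265  149 151 153 155 151 144 103  82  84  86  90  90  88  92  89  90  84  79  98 149 155 158 127  54  48  51  49  53  54  56
266  150 152 150 154 150 144 114  80  82  85  89  92  91  91  87  88  85  79  94 148 158 156 125  49  48  54  53  51  55  53
267  149 150 1
[... 3785 characters left out ...]
136 152 154 150 153 151 152 157 133  92  75  71  85 107 112 168 188 185 184
298  186 191 183 143 122 113 138 127  80  84  90 127 153 154 150 153 152 153 160 152 106  88  79  80 104 109 177 188 189 187
299  189 191 188 166 124 115 122 137  88  81  89 107 143 156 154 153 152 155 157 154 116  97  94  85 106 106 176 187 187 186
300  187 188 189 181 144 119 120 133 106  77  84  91 123 146 152 158 157 155 154 153 114 102 103  88  98 112 178 186 186 185
301  190 190 189 188 164 125 118 127 126  82  77  88  96 120 146 157 158 158 150 146 114 103 101  84  89 119 179 188 180 187
302  189 189 189 189 183 136 116 118 132  98  77  85  88  96 121 145 155 159 145 146 111  94  86  78  85 117 169 180 163 177
```

Run:
```python
import numpy as np
a=np.load('bg.npy').astype(int).sum(2)//3;b=np.load('out.npy').astype(int).sum(2)//3
d=(b-a)[258:318,318:390:2]
for i,r in enumerate(d): print(258+i,''.join('%4d'%v if abs(v)>14 else '   .' for v in r))
```

```text
258    .   .   .   .   .   .   .   .   .   .   .   .   .   .   .   .   .   .   .   .   .   .   .   .   .   .   .   .   .   .   .   .   .   .   .   .
259    .   .   .   .   .   .   .   .   .   .   .   .   .   .   .   .   .   .   .   .   .   .   .   .   .   .   .   .   .   .   .   .   .   .   .   .
260    .   .   .   .   .   .   .   .   .   .   .   .   .   .   .   .   .   .   .   .   .   .   .   .   .   .   .   .   .   .   .   .   .   .   .   .
261    .   .   .   .   .   .   .   .   .   .   .   .   .   .   .   .   .   .   .   .   .   .   .   .   .   .   .   .   .   .   .   .   .   .   .   .
262    .   .   .   .   .   .   .   .   .   .   .   .   .   .   .   .   .   .   .   .   .   .   .   .   .   .   .   .   .   .   .   .   .   .   .   .
263    .   .   .   .   .   .   .   .   .   .   .   .   .   .   .   .   .   .   .   .   .   .   .   .   .   .   .   .   .   .   .   .   .   .   .   .
264    .   .   .   .   .   .   .   .   .   .   .   .   .   .   .   .   .   .   .   .   .   .   .   .   .   .   .   .   .   .   .   .   .   .   .   .
265    .   .   .   .   .   .   .   .   .   .   .   .   . 
[... 7139 characters left out ...]
   .   .   . -32   .   .   .   .   .   .   .   .   .   .   .   .   .   .   .   .   .   .   .   .   .   .
314    .   .   .   .   .   .   .   .   .   .   .   .   . -20 -20   .   .   .   .   .   .   .   .   .   .   .   .   .   .   .   .   .   .   .   .   .
315    .  18   .   .   .   .   .   .   .   .   .   .   .   . -31   .   .   .   .   .   .   .   .   .   .   .   .   .   .   .   .   .   .   .   .   .
316    .  23   .   .   .   .   .   .   .   .   .   .   .   . -34   .   .   .   .   .   .   .   .   .   .   .   .   .   .   .   .   .   .   .   .   .
317    .  32   .   .   .   .   .   .   .   .   .   .   .   . -17   .   .   .   .   .   .   .   .   .   .   .   .   .   .   .   .   .   .   .   .   .
```

```bash
python3 -c "
from h import *
rows((.43,.145,.1342,8.2),(.43,.145,.06,8.2))"
```

```text
at [ 0.4034 -0.1034  0.1342] az 16.12 F [-0.1 -1.  -0.6] w 13.7 grip 117.8 t 30.43
[np.float64(0.3084), np.float64(0.1261), np.float64(-0.0002), np.float64(0.132)]
[np.float64(0.3084), np.float64(0.126), np.float64(0.0988), np.float64(0.132)]
```

play_rows(
  series=[
    [0.308,0.126,0,0.132,2],
    [0.308,0.126,0,0.132,2],
    [0.308,0.126,0,0.132,2],
    [0.308,0.126,0,0.132,2],
    [0.308,0.126,0,0.132,2],
  ],
)

```text
clock: 31.05
position: [0.4324, 0.1479, 0.134]
orientation: [2.052, 2.378, 0.004]
ft_force: [-0.1, 0.2, -0.7]
width: 0.154
grip_force: 117.8
```

play_rows(
  series=[
    [0,0,0.04,0,14],
    [0,0,0.08,0,14],
    [0,0,0.1,0,14],
    [0,0,0.1,0,14],
  ],
  squeeze=20,
)

```text
clock: 31.55
position: [0.43, 0.1426, 0.0577]
orientation: [-2.06, -2.37, 0.005]
ft_force: [-0.1, -0.2, 0.8]
width: 0.166
grip_force: 89.7
```

```bash
python3 -c "
from h import *
rows((.43,.145,.1342,8.2),(.43,.145,.008,8.2))"
```

```text
at [0.43   0.1426 0.0577] az 8.01 F [-0.1 -0.2  0.8] w 14.2 grip 89.7 t 31.55
[np.float64(0.0031), np.float64(0.0002), np.float64(-0.102), np.float64(-0.0032)]
[np.float64(0.0032), np.float64(0.0007), np.float64(0.0663), np.float64(-0.0032)]
```

play_rows(
  series=[
    [0,0,0.01,0,15.8],
    [0,0,0.02,0,15.8],
    [0,0,0.03,0,15.8],
    [0,0,0.04,0,15.8],
    [0,0,0.05,0,15.8],
  ],
)

```text
clock: 32.17
position: [0.4309, 0.1445, 0.0212]
orientation: [2.058, 2.373, 0.001]
ft_force: [-0.2, 1.8, 3.7]
width: 0.181
grip_force: 37.1
```

play_rows(
  series=[
    [0,0,0.005,0,15.8],
    [0,0,0.01,0,15.8],
    [0,0,0.01,0,15.8],
  ],
)

```text
clock: 32.55
position: [0.4304, 0.144, 0.0136]
orientation: [2.058, 2.373, -0.001]
ft_force: [0.9, -1.9, 2.5]
width: 0.188
grip_force: 37.2
```

```bash
python3 ang.py 1|grep -v zzz; python3 -c "
from h import *
rows((.43,.145,.1342,8.2),(.43,.145,.008,8.2))"
```

```text
[290 161   8  10  30] [293.7 164.3] line [  0.33  -0.94 293.67 164.3 ]
[311 172   7  15  31] [313.8 181.3] line [1.8000e-01 9.8000e-01 3.1377e+02 1.8126e+02]
[245 178  10  20 132] [248.9 187.8] line [ 1.0000e-01 -9.9000e-01  2.4886e+02  1.8783e+02]
[290 180  40  29 447] [310.2 197.5] line [9.9000e-01 1.7000e-01 3.1015e+02 1.9748e+02]
[259 182   6   7  29] [261.7 184.9] line [  0.55   0.83 261.69 184.86]
[280 196   6  11  36] [282.4 201.8] line [  0.3    0.95 282.36 201.75]
[295 213  23  21 125] [305.1 223.8] line [  0.78   0.63 305.06 223.82]
[286 224  11  31 116] [291.3 239.5] line [4.0000e-02 1.0000e+00 2.9134e+02 2.3948e+02]
[258 227  16   9  95] [265.3 230.6] line [ 1.0000e+00 -6.0000e-02  2.6529e+02  2.3061e+02]
tcp px [271.9 203. ]
0 [255.2 190. ] [268.4 200.1] [289.6 216.2]
10 [255.3 185.4] [268.4 199.1] [289.2 220.8]
20 [255.8 181.2] [268.5 198.3] [288.4 224.9]
30 [256.8 177.5] [268.8 197.5] [287.  228.1]
40 [258.3 174.5] [269.1 197. ] [285.2 230.5]
at [0.4304 0.144  0.0137] az 8.12 F [ 0.9 -1.5  1.6] w 15.9 grip 37.2 t 32.6
[np.float64(0.0013), np.float64(-0.0004), np.float64(-0.1607), np.float64(-0.0013)]
[np.float64(0.0014), np.float64(-0.0004), np.float64(0.0076), np.float64(-0.0013)]
```

play_rows(
  series=[
    [0,0,0.004,0,15.8],
    [0,0,0.009,0,15.8],
    [0,0,0.009,0,18],
    [0,0,0.009,0,30],
    [0,0,0.009,0,40],
  ],
)

```text
clock: 33.22
position: [0.4302, 0.1443, 0.007]
orientation: [-2.059, -2.372, 0.001]
ft_force: [-0.3, -0.1, -0.3]
width: 0.468
grip_force: 0.0
```

play_rows(
  series=[
    [0,0,0,0,40],
    [0,0,-0.02,0,40],
    [0,0,-0.08,0,40],
    [0,0,-0.15,0,40],
    [0,0,-0.2,0,40],
  ],
)

```text
clock: 33.85
position: [0.4309, 0.1444, 0.1593]
orientation: [2.058, 2.372, 0.003]
ft_force: [0.9, -0.1, -0.8]
width: 0.467
grip_force: 0.0
```

```bash
python3 -c "
from h import *
rows((.43,-.08,.2,40),P(.036,.14))
d=cam('side');h=cv2.cvtColor(d['pixels'],cv2.COLOR_RGB2HSV)
m=cv2.inRange(h,(6,70,110),(24,255,255));n,l,s,c=cv2.connectedComponentsWithStats(m)
print(env.get_obs()['joint_positions'].round(2))
b=np.array([.431,.144])
for i in range(1,n):
  if s[i,4]>15 and 240<c[i][0]<300 and 160<c[i][1]<225: print(s[i],c[i].round(1),plane(d,c[i],.0084).round(3))
"
```

```text
at [0.4309 0.1444 0.1593] az 8.09 F [ 0.9 -0.1 -0.8] w 39.9 grip 0.0 t 33.85
[np.float64(-0.2961), np.float64(-0.0432), np.float64(-0.0544), np.float64(-0.5318)]
[np.float64(-0.5857), np.float64(-0.0467), np.float64(0.0255), np.float64(-0.1318)]
[0.23 0.21 1.85 0.   1.08 0.09]
[291 161   7  10  31] [293.3 164.7] [0.588 0.403 0.008]
[245 177  11  21 137] [249.1 187.3] [0.391 0.277 0.008]
[267 178  16  12  49] [275.7 185.5] [0.478 0.262 0.008]
[258 189  17  18 117] [266.1 197.6] [0.426 0.192 0.008]
[279 195   7  12  40] [282.4 200.9] [0.468 0.156 0.008]
[260 211   7   5  22] [263.4 213.1] [0.392 0.103 0.008]
```

Run:
```python
from h import *
a=cv2.imread('pics/top0.png').astype(int).sum(2)//3
d=cam('top');b=d['pixels'].astype(int).sum(2)//3
for z in(.044,.058): print(z,proj(d,P(.04,z)[:3]).round(1),proj(d,P(.04,z,az=86)[:3]).round(1),proj(d,P(.04,z,az=140)[:3]).round(1))
for im in(a,b):
    print('cols 396..')
    for v in range(165,190): print(v,''.join('%4d'%x for x in im[v,396:424]))
d=cam('side');np.save('now.npy',d['pixels']);g=d['pixels'].astype(int).sum(2)//3
for z in(.044,.058): print(z,[proj(d,P(.04,z,az=t)[:3]).round(1) for t in(86,106,140,180)])
print('side cols 323 step1')
for v in range(266,296): print(v,''.join('%4d'%x for x in g[v,324:362]))
```

```text
0.044 [406.2 179.8] [405.3 174.1] [412.  187.7]
0.058 [407.5 178.6] [406.6 172.9] [413.4 186.7]
cols 396..
165  191 192 192 194 193 193 193 191 188 180 169 158 147 138 126 108  92  91  96 103 111 116 117 117 120 120 119 118
166  191 194 192 194 193 192 193 190 184 181 180 175 161 141 117  98  89  92 103 112 120 120 123 124 123 122 119 116
167  194 193 193 192 194 192 191 188 182 181 184 181 161 129 102  92  87  95 110 124 134 144 147 148 147 143 133 127
168  192 192 193 193 193 193 190 184 180 181 184 174 149 116  91  91  93 107 133 153 171 177 181 185 182 176 167 159
169  192 192 193 191 192 192 189 185 181 184 184 167 139 105  92  93 106 139 167 187 200 207 208 208 205 200 199 196
170  194 194 192 193 191 191 186 180 177 181 182 162 127  97  93 104 132 169 196 209 213 216 220 221 220 219 218 213
171  194 193 193 192 193 190 187 173 161 165 170 157 121  99  98 123 162 194 210 216 219 221 225 225 227 226 226 223
172  192 190 191 191 192 192 185 170 150 144 152 140 117  99 108 143 183 207 213 217 221 225 226 228 227 227 227 226
173  193 191 190 193 193 192 186 165 141 129 127 117 101 
[... 9095 characters left out ...]
  76  69  73  73  72  71  69  68  71  66  66  64  62  66  61  61  67  66
292  117 116 117 119 116 115 110 113 131 143 128  99  93  82  76  75  71  75  74  74  75  72  74  72  75  78  89  91  97  90  83  78  72  65  65  64  66  66
293  116 117 118 114 115 116 111 111 123 145 138 113  93  82  76  74  73  75  75  72  76  75  75  85  95 107 120 127 130 127 117 105  93  82  71  64  62  64
294  116 117 118 118 115 117 115 105 119 139 141 125 101  78  76  77  75  73  73  75  76  73  89 107 126 133 139 146 147 140 137 132 126 115  94  77  66  64
295  117 118 117 117 116 114 113 105 112 133 146 137 108  83  77  74  77  75  71  76  80  93 112 128 144 147 145 147 150 149 147 143 141 136 124 104  82  65
```

play_rows(
  series=[
    [-0.296,-0.04,0,0.17,35],
    [-0.296,-0.04,0,0.34,30],
    [-0.296,-0.04,0,0.51,30],
    [-0.296,-0.04,0,0.68,30],
    [-0.296,-0.04,0,0.85,30],
  ],
)

```text
clock: 34.62
position: [0.431, -0.0821, 0.1555]
orientation: [-2.885, -1.24, 0.004]
ft_force: [0.1, 0.2, -0.6]
width: 0.349
grip_force: 0.0
```

```bash
python3 -c "
from h import *
f=lambda r,z,t=-.003:(*P(r,z,t)[:3],-74)
rows(f(.038,.14),f(.038,.075))"
```

```text
at [ 0.431  -0.0821  0.1555] az -43.49 F [ 0.1  0.2 -0.6] w 29.8 grip 0.0 t 34.62
[np.float64(-0.1766), np.float64(0.2217), np.float64(0.0205), np.float64(0.5085)]
[np.float64(-0.1765), np.float64(0.2219), np.float64(0.1072), np.float64(0.5085)]
```

play_rows(
  series=[
    [-0.06,0.075,0,0.17,30],
    [-0.12,0.15,0.01,0.34,30],
    [-0.176,0.222,0.02,0.508,30],
    [-0.176,0.222,0.04,0.508,30],
    [-0.176,0.222,0.06,0.508,30],
  ],
)

```text
clock: 35.25
position: [0.4634, -0.2913, 0.1096]
orientation: [-3.108, -0.449, 0.003]
ft_force: [-0.5, 0.3, 0.2]
width: 0.355
grip_force: 0.0
```

```bash
python3 -c "
from h import *
rt()
f=lambda r,z,t=-.003:(*P(r,z,t)[:3],-74)
rows(f(.038,.07),f(.038,.057))"
```

```text
r 0.0385 t -0.0063
at [ 0.4634 -0.2913  0.1096] az -73.55 F [-0.5  0.3  0.2] w 30.3 grip 0.0 t 35.25
[np.float64(-0.0043), np.float64(0.0007), np.float64(0.0528), np.float64(0.0075)]
[np.float64(-0.0043), np.float64(0.0007), np.float64(0.0701), np.float64(0.0075)]
```

play_rows(
  series=[
    [-0.004,0.001,0.02,0.007,30],
    [-0.004,0.001,0.045,0.007,30],
    [-0.004,0.001,0.062,0.007,30],
    [-0.004,0.001,0.07,0.007,30],
    [-0.004,0.001,0.07,0.007,30],
  ],
)

```text
clock: 35.88
position: [0.4613, -0.2907, 0.0593]
orientation: [-3.11, -0.443, 0.001]
ft_force: [0.1, -0.6, 1.0]
width: 0.349
grip_force: 0.0
```

```bash
python3 -c "
from h import *
rt()
rows((*P(.038,.056)[:3],-74))"
```

```text
r 0.0396 t -0.0044
at [ 0.4613 -0.2907  0.0593] az -73.77 F [ 0.1 -0.6  1. ] w 29.8 grip 0.0 t 35.88
[np.float64(-0.0059), np.float64(0.0021), np.float64(0.0045), np.float64(0.0038)]
```

Close at z ≈ 0.0575.

play_rows(
  series=[
    [0,0,0.002,0,20],
    [0,0,0.002,0,10],
    [0,0,0.002,0,2],
    [0,0,0.002,0,2],
    [0,0,0.002,0,2],
  ],
  squeeze=40,
)

```text
clock: 36.5
position: [0.4617, -0.2916, 0.0583]
orientation: [3.11, 0.442, 0.001]
ft_force: [0.5, 0.2, 1.1]
width: 0.053
grip_force: 36.3
```

play_rows(
  series=[
    [0,0,0,0,20],
    [0,0,0,0,26],
    [0,0,0.003,0,26],
    [0,0,0.006,0,26],
    [0,0,0.006,0,26],
  ],
)

```text
clock: 37.12
position: [0.4612, -0.2911, 0.0533]
orientation: [-3.11, -0.442, 0.001]
ft_force: [0.3, 0.0, -0.6]
width: 0.303
grip_force: 0.0
```

play_rows(
  series=[
    [0,0,0,0,15],
    [0,0,0,0,8],
    [0,0,0,0,2],
    [0,0,0,0,2],
    [0,0,0,0,2],
  ],
  squeeze=40,
)

```text
clock: 37.75
position: [0.4613, -0.2915, 0.0537]
orientation: [3.11, 0.442, -0.0]
ft_force: [-2.5, -0.5, 0.9]
width: 0.071
grip_force: 38.8
```

```bash
python3 -c "
from h import *
rt()
rows((*P(.038,.056)[:3],-74))"
```

```text
r 0.0389 t -0.0042
at [ 0.4613 -0.2915  0.0537] az -73.81 F [-2.5 -0.5  0.9] w 6.1 grip 38.8 t 37.75
[np.float64(-0.0056), np.float64(0.0011), np.float64(-0.0031), np.float64(0.0032)]
```

play_rows(
  series=[
    [0,0,0,0,2],
    [0,0,0,0,2],
    [0,0,-0.005,0,2],
    [0,0,-0.012,0,2],
    [0,0,-0.02,0,2],
  ],
  squeeze=90,
)

```text
clock: 38.38
position: [0.4618, -0.291, 0.069]
orientation: [-3.11, -0.443, -0.001]
ft_force: [0.4, -0.3, -1.1]
width: 0.045
grip_force: 88.0
```

play_rows(
  series=[
    [0,0,-0.015,0,2],
    [0,0,-0.03,0,2],
    [0,0,-0.05,0,2],
    [0,0,-0.07,0,2],
    [0,0,-0.08,0,2],
  ],
)

```text
clock: 39.0
position: [0.462, -0.2918, 0.1302]
orientation: [3.109, 0.442, 0.002]
ft_force: [0.1, -0.1, -1.2]
width: 0.045
grip_force: 88.1
```

```bash
python3 -c "
from h import *
rt();print(env.get_obs()['joint_positions'].round(2))
rows((*P(.19,.13,-.01)[:3],-74))"
```

```text
r 0.0384 t -0.0048
[-0.64  0.36  1.7   0.    1.07  0.65]
at [ 0.462  -0.2918  0.1302] az -73.81 F [ 0.1 -0.1 -1.2] w 3.8 grip 88.1 t 39.0
[np.float64(0.0076), np.float64(-0.2021), np.float64(-0.0001), np.float64(0.0032)]
```

play_rows(
  series=[
    [0.006,-0.08,0,0,2],
    [0.006,-0.16,0,0,2],
    [0.007,-0.24,0,0,2],
    [0.007,-0.242,0.05,0,2],
    [0.007,-0.242,0.1,0,2],
  ],
)

```text
clock: 39.62
position: [0.4166, -0.1148, 0.0539]
orientation: [3.108, 0.446, 0.005]
ft_force: [0.3, -1.0, -0.6]
width: 0.045
grip_force: 88.3
```

```bash
python3 -c "
from h import *
rt()
rows((*P(.22,.03)[:3],-74),(*P(.22,.01)[:3],-74))
d=cam('side');np.save('pl.npy',d['pixels'])"
```

```text
r 0.221 t -0.0099
at [ 0.4166 -0.1148  0.0539] az -73.68 F [ 0.3 -1.  -0.6] w 3.8 grip 88.3 t 39.62
[np.float64(-0.0132), np.float64(0.0012), np.float64(0.0319), np.float64(0.0053)]
[np.float64(-0.0133), np.float64(0.0012), np.float64(0.0585), np.float64(0.0053)]
```

play_rows(
  series=[
    [0,0,0.015,0,2],
    [0,0,0.03,0,2],
    [0,0,0.04,0,2],
    [0,0,0.048,0,2],
    [0,0,0.053,0,2],
  ],
)

```text
clock: 40.3
position: [0.4157, -0.1155, 0.0138]
orientation: [-3.11, -0.442, 0.0]
ft_force: [-1.9, 1.4, 2.2]
width: 0.049
grip_force: 88.7
```

play_rows(
  series=[
    [0,0,0.003,0,2],
    [0,0,0.006,0,2],
    [0,0,0.006,0,2],
  ],
)

```text
clock: 40.67
position: [0.4151, -0.1152, 0.0094]
orientation: [-3.11, -0.442, 0.001]
ft_force: [-2.5, 2.3, 3.9]
width: 0.045
grip_force: 89.0
```

play_rows(
  series=[
    [0,0,0.003,0,2],
    [0,0,0.006,0,2],
    [0,0,0.006,0,2],
  ],
)

```text
clock: 41.05
position: [0.4166, -0.1159, 0.0048]
orientation: [3.11, 0.443, 0.002]
ft_force: [-0.8, 0.9, -0.4]
width: 0.049
grip_force: 92.4
```

play_rows(
  series=[
    [0,0,0,0,6],
    [0,0,0,0,9],
    [0,0,0,0,14],
    [0,0,0,0,24],
    [0,0,0,0,30],
  ],
  squeeze=40,
)

```text
clock: 41.68
position: [0.4158, -0.1155, 0.0049]
orientation: [-3.11, -0.442, 0.0]
ft_force: [-0.1, 0.2, 0.0]
width: 0.353
grip_force: 0.0
```

play_rows(
  series=[
    [0,0,0,0,30],
    [0,0,-0.02,0,30],
    [0,0,-0.06,0,30],
    [0,0,-0.14,0,30],
    [0,0,-0.2,0,30],
  ],
)

```text
clock: 42.3
position: [0.416, -0.1156, 0.1569]
orientation: [3.11, 0.442, 0.002]
ft_force: [1.1, -0.8, 0.1]
width: 0.349
grip_force: 0.0
```

```bash
python3 -c "
from h import *
rows((.42,.0,.2,-74),(.3,-.4,.25,-74))"
```

```text
at [ 0.416  -0.1156  0.1569] az -73.81 F [ 1.1 -0.8  0.1] w 29.8 grip 0.0 t 42.3
[np.float64(0.0482), np.float64(-0.1465), np.float64(-0.0576), np.float64(0.0032)]
[np.float64(-0.2542), np.float64(0.3211), np.float64(-0.1242), np.float64(0.0032)]
```

Run:
```python
from h import *
a=np.load('now.npy').astype(int);d=cam('side');b=d['pixels'].astype(int)
df=np.abs(a-b).sum(2)
q=P(.18,.004,-.01);u=proj(d,q[:3]);print(u)
W=[]
for v in range(int(u[1])-35,int(u[1])+35):
    for x in range(int(u[0])-45,int(u[0])+45):
        if b[v,x].sum()//3<105 and df[v,x]>70:
            p=plane(d,(x,v),.004);W.append(p[:2])
W=np.array(W);print(len(W))
A=np.c_[2*W,np.ones(len(W))]
W=W[np.abs(np.linalg.norm(W-np.array(q[:2]),axis=1)-.04)<.02]
for _ in range(4):
    s=np.linalg.lstsq(np.c_[2*W,np.ones(len(W))],(W**2).sum(1),rcond=None)[0];c=s[:2];R=np.sqrt(s[2]+c@c)
    e=np.abs(np.linalg.norm(W-c,axis=1)-R);print(c.round(4),R.round(4),len(W),e.std().round(4),"dist",np.linalg.norm(c-C).round(3));W=W[e<.008]
g=b.sum(2)//3
for v in range(int(u[1])-24,int(u[1])+24,2): print(v,''.join('%4d'%x for x in g[v,int(u[0])-40:int(u[0])+40:3]))
```

```text
[305.17116308 263.37831971]
60
[ 0.4258 -0.1553] 0.0397 58 0.0008 dist 0.18
[ 0.4258 -0.1553] 0.0397 58 0.0008 dist 0.18
[ 0.4258 -0.1553] 0.0397 58 0.0008 dist 0.18
[ 0.4258 -0.1553] 0.0397 58 0.0008 dist 0.18
239   56  52  59 125 137 115 152 156 150 153 155 159 160 155 154 150 126  87  94 139 154 149 154 154 143  98 107
241   82  82 121 156 150 121 135 155 155 152 156 157 156 155 154 153 146 112  83 117 144 154 155 158 153 103  93
243  152 152 159 157 154 134 124 155 153 149 156 156 153 157 152 157 156 129  75  94 143 155 156 158 128  84  87
245  153 156 158 161 151 142 116 148 155 152 156 151 153 152 153 159 154 140  93  80 130 155 151 156 106  83  86
247  143 149 157 160 154 149 125 132 151 146 149 149 149 146 151 152 153 150 124  88 104 149 155 155 115  83  88
249  144 146 160 156 154 155 137 115 147 148 145 150 150 150 143 148 151 147 133 105  92 146 154 154 124  85  88
251  146 149 158 157 159 156 147 115 127 145 149 154 154 151 145 151 145 143 142 127  93 130 152 155  91 119  92
253  129 135 155 156 155 154 154 127 116 139 142 130 154 152 147 132 143 149 142 139 107 107 133 1
[... 1122 characters left out ...]
47 133 116 146 182 188
275  158 162 153 156 160 156 160 186 160 154 155 116 106 108 127 132 145 147 149 145 146 124 113 109 111 135 180
277  160 160 155 153 161 154 156 172 158 150 156 137 118 142 157 157 157 149 148 151 144 119 114 104 110 112 136
279  161 163 156 156 159 154 155 154 157 149 152 147 117 135 155 155 154 150 144 173 172 154 122 109 109 107 117
281  162 164 158 152 152 157 153 156 159 158 153 159 129 121 154 154 155 151 155 189 197 180 135 122 108 109 114
283  154 164 160 154 156 158 152 159 156 158 158 157 140 120 145 157 152 151 174 182 219 194 150 148 107 108 114
285  149 158 162 159 153 158 152 161 157 163 157 152 151 121 133 157 154 153 185 167 155 165 159 147 109 107 114
```

```bash
python3 -c "
from bench import env
print(env.job_done())"
```

```text
the job is handed in; nothing more can be done
None
```

The ring is out of the housing and flat on the bench about 180 mm from the housing's axis, the pick is lying on the bench well away from it, and the job was handed in at about 42 s without a verdict being returned.

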